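# Sort half-section wax blocks by side and mark the donor block under the arrayer needle

### The job

Get the tissue arrayer ready for coring. First clear every wax trimming off its carriage and out of the trays into the steel bowl; then lay the ringed donor block wax up in the carriage pocket, slide the carriage until the ink ring is right under the needle, press the needle knob fully down to mark the spot, let it spring back, and leave the block there. Also file the half-section blocks by side, lying flat, wax up and not stacked: left halves in the blue tray and right halves in the yellow tray (seen with the label end towards you and wax up, a left half has its rounded side on the left); leave the reagent bottle, the timer and the petri dish alone.

Things in the scene. Friction and masses are not known exactly. Their poses are not given: they have to be found in the camera images.
- left_1_c (a point): left-half block (may be absent): pale green cassette 75 x 48 x 8 mm with wax on top (24 mm high in all), white slanted label at its -x end. Label end towards you and wax up, the rounded side is on the left (own +y), the straight cut edge on the right. Point: centre, 12 mm above its underside; x along the 75 mm, y across the 48 mm, z up. 75 g; grip it across that width, on the cassette or the wax (42 mm wide, 54 mm long, vertical sides).
- left_2_c (a point): left-half block (may be absent): pale green cassette 75 x 48 x 8 mm with wax on top (24 mm high in all), white slanted label at its -x end. Label end towards you and wax up, the rounded side is on the left (own +y), the straight cut edge on the right. Point: centre, 12 mm above its underside; x along the 75 mm, y across the 48 mm, z up. 75 g; grip it across that width, on the cassette or the wax (42 mm wide, 54 mm long, vertical sides).
- right_1_c (a point): right-half block (may be absent): pale green cassette 75 x 48 x 8 mm with wax on top (24 mm high in all), white slanted label at its -x end. Label end towards you and wax up, the rounded side is on the right (own -y), the straight cut edge on the left. Point: centre, 12 mm above its underside; x along the 75 mm, y across the 48 mm, z up. 75 g; grip it across that width, on the cassette or the wax (42 mm wide, 54 mm long, vertical sides).
- right_2_c (a point): right-half block (may be absent): pale green cassette 75 x 48 x 8 mm with wax on top (24 mm high in all), white slanted label at its -x end. Label end towards you and wax up, the rounded side is on the right (own -y), the straight cut edge on the left. Point: centre, 12 mm above its underside; x along the 75 mm, y across the 48 mm, z up. 75 g; grip it across that width, on the cassette or the wax (42 mm wide, 54 mm long, vertical sides).
- donor_c (a point): donor block: pale green cassette 75 x 48 x 8 mm with wax on top (24 mm high in all), white slanted label at its -x end. Its wax is a full rectangle with an oval tissue slice and a dark ink ring on it. Point: centre, 12 mm above its underside; x along the 75 mm, y across the 48 mm, z up; 75 g.
- ring (a point): centre of the ink ring on top of the donor block (14 mm across inside, 18 mm outside), 10 mm from the block's centre along its own +x (away from the label) and 13 mm above it; axes as the block's.
- pocket (a point): floor centre of the block pocket in the arrayer's sliding carriage: 81 mm (its y, along the travel) by 54 mm (its x), steel rim 6 mm high and 5 mm thick, left open over the middle 45 mm of both long sides for the fingers. The carriage plate, level with the floor, reaches 47 mm to either side in x. A block fits either way round.
- handle (a point): grip point of the carriage's black upright handle: 14 mm thick across the travel (x), 34 mm along it (y), 50 mm high, its top 20 mm above this point; 140 mm from the pocket centre (+y, away from the needle), 34 mm above the pocket floor.
- carriage (a joint): travel of the carriage on its rails, m: 0 (home) to 0.122, towards the needle along the -y axis of point pocket; about 2 N of friction, stays where it is left. The pocket centre is under the needle at 0.110.
- needle_tip (a point): tip of the marking needle, pointing straight down over the pocket's middle line; at rest 13 mm above the top of a block in the pocket. Its round head, 32 mm across, hangs 68 mm above the pocket floor on an arm 28 mm wide from a column at the far end of the travel.
- needle_knob (a point): top centre of the round black press knob with a red disc (34 mm across), straight above the needle, 146 mm above the pocket floor; pushed straight down it lowers the needle, and it springs back by itself.
- needle (a joint): how far the needle is pushed down, m: 0 at rest to 0.012 fully down (needle on the wax); about 2 N to start and 6 N fully down.
- blue_tray_in (a point): blue plastic tray for left-half blocks, fixed: inner floor centre; inside 172 mm (its x) by 100 mm (its y), floor 3 mm thick, walls 28 mm high over the bench and 3 mm thick. Takes two blocks, one behind the other along x.
- yellow_tray_in (a point): yellow plastic tray for right-half blocks, fixed: inner floor centre; inside 172 mm (its x) by 100 mm (its y), floor 3 mm thick, walls 28 mm high over the bench and 3 mm thick. Takes two blocks, one behind the other along x.
- bowl_in (a point): steel waste bowl, fixed: centre of its inner floor, 4 mm above the bench; 114 mm across the rim, 91 mm across the bottom, 60 mm high. (The fixed cold plate, 118 mm high, bounds the work on the left: its side is at world y = 0.21.)
- trim_0_c (a point): chunky off-white wax trimming, 56 x 24 x 16.5 mm, 20 g, at first in the carriage pocket (may be absent). Point: its centre, half-way up; x along its length, y across its width, z up.
- trim_1_c (a point): chunky off-white wax trimming, 56 x 24 x 16.5 mm, 20 g, at first on the carriage plate between pocket and handle (may be absent). Point: its centre, half-way up; x along its length, y across its width, z up.
- trim_2_c (a point): chunky off-white wax trimming, 56 x 24 x 16.5 mm, 20 g, at first in the blue tray (may be absent). Point: its centre, half-way up; x along its length, y across its width, z up.
- reagent_1: blue-capped glass reagent bottle, 47 x 56 x 100 mm, standing behind the work; origin at the centre of its underside. A bystander: leave it alone.
- petri_dish: clear lidded petri dish, 46 x 45 x 14 mm, standing behind the work; origin at the centre of its underside. A bystander: leave it alone.
- bench_timer: white bench timer, 68 x 40 x 58 mm, standing behind the work; origin at the centre of its underside. A bystander: leave it alone.

How it is judged (in metres and radians):
On the way, in this order (a step that is already met when the one before it is completed fails the run):
1. every wax trimming is in the steel bowl (horizontal distance between each of trim_0_c, trim_1_c, trim_2_c and bowl_in below 0.048 m and z of each of trim_0_c, trim_1_c, trim_2_c in the frame of bowl_in below 0.056 m), for 0.2 s.
2. with the donor block seated in the pocket and its ring under the needle tip (within 6 mm), the needle knob is pressed fully down (horizontal distance between ring and needle_tip below 0.006 m and z of donor_c in the frame of pocket below 0.018 m and angle between donor_c's own z axis and vertical below 0.1 rad and value of joint needle above 0.0095 m), for 0.1 s.
At the end, for the whole second after the job is handed in: Trimmings lie in the bowl below its rim; left halves on the blue tray's floor and right halves on the yellow one's, flat, wax up (tilt under 0.2 rad), not stacked; the donor lies flat in the pocket, ring centre within 6 mm of the needle tip horizontally; the needle is up (under 2 mm) (all of step 1 and x of left_1_c in the frame of blue_tray_in between -0.062 and 0.062 m and y of left_1_c in the frame of blue_tray_in between -0.036 and 0.036 m and z of left_1_c in the frame of blue_tray_in between 0.005 and 0.02 m and angle between each of left_1_c, left_2_c, right_1_c, right_2_c's own z axis and vertical below 0.2 rad and x of left_2_c in the frame of blue_tray_in between -0.062 and 0.062 m and y of left_2_c in the frame of blue_tray_in between -0.036 and 0.036 m and z of left_2_c in the frame of blue_tray_in between 0.005 and 0.02 m and x of right_1_c in the frame of yellow_tray_in between -0.062 and 0.062 m and y of right_1_c in the frame of yellow_tray_in between -0.036 and 0.036 m and z of right_1_c in the frame of yellow_tray_in between 0.005 and 0.02 m and x of right_2_c in the frame of yellow_tray_in between -0.062 and 0.062 m and y of right_2_c in the frame of yellow_tray_in between -0.036 and 0.036 m and z of right_2_c in the frame of yellow_tray_in between 0.005 and 0.02 m and horizontal distance between ring and needle_tip below 0.006 m and z of donor_c in the frame of pocket below 0.018 m and angle between donor_c's own z axis and vertical below 0.1 rad and value of joint needle below 0.002 m); the robot touches nothing.
It fails at once if the reagent bottle, bench timer or petri dish is shifted by more than 3 cm (distance of any of reagent_1, bench_timer, petri_dish from where it was at the start of the episode above 0.03 m).
Of trim_0, trim_1, trim_2 only 2 to 3 are there at a start; the rules pass over those that are not, and their reading is None.
Of left_1, left_2, right_1, right_2 only 2 to 4 are there at a start; the rules pass over those that are not, and their reading is None.
At some moment in a run one of left_1, left_2, right_1, right_2 may be knocked a few centimetres aside while the robot is not near it.
Once in a run the grip may slacken for a moment while it holds something.
It also fails if it takes over 210 s, if anything falls off the work surface, if the arm or the gripper's body presses on something with over 40 N, if the wrist force passes 120 N, or if a joint passes its speed limit or range.

### The arm

A 6-joint arm with a two-finger parallel gripper is mounted at the origin on a cart in front of the work surface, level with it; the furniture and walls round the work are solid. World frame = base frame: x ahead of the robot, y to its left, z up, the work surface at z = 0. Lengths are in mm, angles in degrees, forces in N, time in s.
With the tool pointing down it reaches from about 300 to 850 mm from the base axis. Payload 4.2 kg.
Tool frame: the origin (TCP) lies between the finger pads; the fingertips stand 22 mm ahead of it and the grasp point (between the pads) lies 3 mm ahead of it (env.finger_overhang is the distance from the TCP to the fingertips, in mm); z points along the fingers, y is the line along which they close (so a half turn about z gives the same grasp; the last joint's range is limited). The gripper opens to 91 mm and grips with 3 to 60 N. Pads are 32 mm wide; open, the fingers measure 118 mm over their backs; the gripper's body (76 mm by 178 mm) begins 60 mm behind the grasp point.
Start: joints at [-1.146, 18.312, 89.639, -0, 72.044, -1.146], TCP at [575.014, 0, 235.976] pointing down, gripper open.
Joint ranges: [-177.97, 177.97], [-48.28, 115.42], [12.27, 149.76], [-77.06, 257.06], [2.81, 150.46], [-146.56, 146.56]. Speed limits (degrees/s): [147.25, 147.25, 180, 180, 180, 180].

### API

Orientations are given as [roll, pitch, yaw] about the fixed x, y, z axes, in that order (R = Rz(yaw) Ry(pitch) Rx(roll)).
In Python, from workcell import state, cams, ticket, look_for, outline_of, env gives the robot as it stands.
- The arm moves only by the tool servo_tool, never from a script. Its argument "steps" is a list of rows, each a list of 3 entries, a list of its own where there are three numbers: the closure in counts, from 0 (fully open) to 255 (shut), then the shift along the tool's x, y, z in mm, then the turn, a rotation vector about the tool's x, y, z in rad. A call has exactly 10 rows; each row shifts and turns the commanded pose from where the row before left it, along the tool's axes as they then stand; what a row does not reach is not made up. A row lasts 1/10 s, in which the tool goes at most 50 mm and 8.59 degrees, less where a joint would pass 70% of its speed; a pose out of reach is approached as far as the arm can. A call with a gripper value outside its range is refused whole. The fingers move at their own pace and stop on an object; "squeeze" is the grip in N (left out, the last holds). Time passes only in rows, so rows that do not move let the fingers close, or fill a call up. It gives the time, the measured TCP pose, the force, the opening and the grip force at its end, in the units of the state.
- state(): the state, without advancing time (a new reading comes with each control period).
- cams.grab_frame(name): name is "scene" or "side" or "wrist"; returns a dict with "color" (420x560x3 uint8, red, green, blue), "z_map" (420x560 float32, mm along the optical axis (not along the pixel's ray), 0 where there is no reading), "fovy" (degrees; the focal length in pixels is half the picture's height over the tangent of half this angle, whatever the lens; pixels are square), "cx", "cy" (the principal point, pixels), "eye" and "rotation" of the camera in the world; the wrist camera has in their place "tool_from_camera" (4x4, takes a point from camera to tool coordinates, whose origin is the TCP and whose axes are the flange's). Camera axes: x right, y up, looking along -z (the intrinsics and any distortion apply to the point x, -y, -z); pixel columns grow to the right and rows downward; lengths in mm; the calibration is good to about 2 mm. The wrist camera is an equidistant fisheye: a pixel r from the principal point sees the ray r / f radians off the axis. A picture is of the moment at which its call begins: read the wrist's pose just before it.
- ticket.job_done(): hands the job in; it is judged then, once.
Trained networks look in a picture, given as the dict that the camera call returned (one of the last four; its "shot" number tells which), for a name from the list of things; names that differ only in an ending like _2 or _b are one class to them, and where a whole thing is asked for, a point or a joint stands for the part that bears it (a point fixed in the world has none). Each returns a list of dicts, best first, with "confidence" (0 to 1); they miss things now and then, are a little off and sometimes report something else, mostly with a low value. They report only what shows in the picture. A call takes as long as a camera call.
- look_for(picture, thing): "at" ([column, row] in pixels, amid what is visible of it).
- outline_of(picture, thing): "pixels" (420x560 bool, what is visible of it) and "at" ([column, row] in pixels, amid what is visible of it).
The state is a dict: "time_s": time; "qpos": joint angles; "qvel": joint speeds; "effort": joint torques, N m; "ee_pos": TCP position; "ee_rot": TCP orientation; "force": force on the tool from outside, world axes, zero at the start; "torque": the same for the moment, N m; "gripper_width": finger opening in mm; "gripper_force": force on a finger pad.
Only numpy, scipy, OpenCV 4.12 (cv2) and the standard library are available. Lean on these libraries where they do the work, as an engineer would, in place of code of your own. Each camera call takes 0.05 s, during which the arm holds its last target. There are 200 camera calls.

## Working session

There is one attempt and no reset: what is moved stays moved. The work goes in short steps, Python scripts to look and compute and a tool call to move; the robot and the scene stay as the last step left them, time stands still between calls to the robot, and variables do not carry over. Pictures are saved under pics/ and viewed, at most 14 in all, crops included, and the job is handed in when it is done.

Besides the shell and the picture viewer there is one more tool, called after "Call:" as name(argument=value, ...), one argument or row to a line, values as JSON. servo_tool: Moves the arm, as the interface text tells. Its arguments: {"type":"object","properties":{"steps":{"type":"array","items":{"type":"array"}},"squeeze":{"type":"number"}},"required":["steps"]}

```bash
mkdir -p pics; ls
cat > h.py <<'E'
import numpy as np, cv2
from scipy.spatial.transform import Rotation as R
from workcell import state, cams, ticket, look_for, outline_of, env
def grab(n):
    s=state(); f=cams.grab_frame(n); f['name']=n
    if n=='wrist':
        T=np.eye(4); T[:3,:3]=R.from_euler('xyz',s['ee_rot'],degrees=True).as_matrix(); T[:3,3]=s['ee_pos']
        M=T@np.array(f['tool_from_camera'])
    else:
        M=np.eye(4); r=np.array(f['rotation'],float)
        M[:3,:3]=r if r.shape==(3,3) else R.from_euler('xyz',r,degrees=True).as_matrix(); M[:3,3]=f['eye']
    f['M']=M; return f
def cloud(f):
    z=f['z_map']; h,w=z.shape; F=h/2/np.tan(np.radians(f['fovy'])/2)
    u,v=np.meshgrid(np.arange(w),np.arange(h)); a=(u-f['cx'])/F; b=(v-f['cy'])/F
    if f['name']=='wrist':
        r=np.hypot(a,b); k=np.where(r>1e-6,np.tan(np.minimum(r,1.5))/np.maximum(r,1e-6),1); a=a*k;b=b*k
    P=np.stack([a*z,-b*z,-z],-1)
    W=P@f['M'][:3,:3].T+f['M'][:3,3]; W[z<=0]=np.nan; return W
def save(f,n): cv2.imwrite('pics/'+n,f['color'][...,::-1])
def blob(W,m,zlo,zhi):
    p=W[m]; p=p[(p[:,2]>zlo)&(p[:,2]<zhi)]
    (c,s,a)=cv2.minAreaRect(p[:,:2].astype(np.float32)); 
    if s[0]<s[1]: s=s[::-1]; a+=90
    return np.round(c,1),np.round(s,1),round((a+90)%180-90,1),np.round(np.median(p[:,2]),1),len(p)
E
python3 - <<'E'
from h import *
s=state(); print({k:np.round(v,2) for k,v in s.items()})
for n in('scene','side'):
    f=grab(n); save(f,n+'0.png'); print(n,f['eye'],f['rotation'],f['fovy'])
    W=cloud(f)
    for t in('left_1_c','right_1_c','donor_c','ring','pocket','handle','needle_tip','needle_knob','blue_tray_in','yellow_tray_in','bowl_in','trim_0_c'):
        try:
            for d in look_for(f,t)[:5]:
                u,v=np.round(d['at']).astype(int); print(t,round(d['confidence'],2),u,v,np.round(W[v,u]))
        except Exception as e: print(t,e)
E
```

```text
pics
{'time_s': np.float64(0.0), 'qpos': array([-1.15, 18.35, 89.71, -0.  , 72.04, -1.14]), 'qvel': array([-0.06, -0.02,  0.04, -0.01,  0.06,  0.09]), 'effort': array([ -0.  , -41.25, -23.2 ,   0.07,   0.05,  -0.  ]), 'ee_pos': array([ 5.7454e+02, -1.0000e-02,  2.3514e+02]), 'ee_rot': array([-179.9,   -0. ,   90. ]), 'force': array([-0.48, -0.21,  0.16]), 'torque': array([ 0.03, -0.02, -0.03]), 'gripper_force': np.float64(0.0), 'gripper_width': np.float64(90.97)}
scene [  16.03596234 -552.12427378  629.4365117 ] [ 56.3547488    1.18646055 -53.13683532] 52.13915481210432
left_1_c 0.17 339 231 [ 719. -183.   16.]
right_1_c 0.31 219 274 [460. -47.   6.]
donor_c 0.57 307 260 [ 585. -184.   25.]
donor_c 0.28 240 190 [704. 106.  30.]
ring 0.73 308 258 [ 590. -183.   26.]
pocket 0.89 336 316 [ 478. -315.   41.]
pocket 0.25 333 313 [ 474. -311.   50.]
handle 0.91 339 316 [ 487. -316.   33.]
handle 0.56 216 274 [458. -40.   4.]
needle_tip 0.51 382 206 [ 643. -307.  178.]
needle_knob 0.48 389 206 [ 647. -319.  181.]
blue_tray_in 0.95 215 273 [458. -37.   5.]
blue_tray_in 0.36 306 258 [ 586. -1
[... 215 characters left out ...]
330294] 57.10503539991697
right_1_c 0.38 372 239 [ 649. -319.  179.]
donor_c 0.59 300 277 [ 588. -190.   26.]
donor_c 0.38 370 238 [ 647. -316.  179.]
ring 0.56 303 276 [ 595. -190.   26.]
ring 0.29 288 231 [655.  -2.  18.]
pocket 0.72 291 330 [ 500. -321.   33.]
handle 0.88 289 328 [ 499. -315.   33.]
needle_tip 0.73 374 242 [ 648. -326.  178.]
needle_tip 0.16 304 275 [ 598. -190.   28.]
needle_knob 0.78 374 237 [ 657. -315.  179.]
blue_tray_in 0.81 221 255 [472. -17.   4.]
blue_tray_in 0.53 316 186 [768.  60.  97.]
yellow_tray_in 0.83 236 294 [ 456. -162.    5.]
yellow_tray_in 0.46 288 231 [655.  -2.  18.]
yellow_tray_in 0.2 370 239 [ 645. -318.  179.]
bowl_in 0.88 286 231 [651.   2.  17.]
```

Run:
```python
import cv2
a=cv2.imread('pics/scene0.png');cv2.imwrite('pics/s0b.png',cv2.resize(a[130:400,130:490],(800,600),interpolation=cv2.INTER_CUBIC))
```

```text
(no output)
```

View pics/s0b.png

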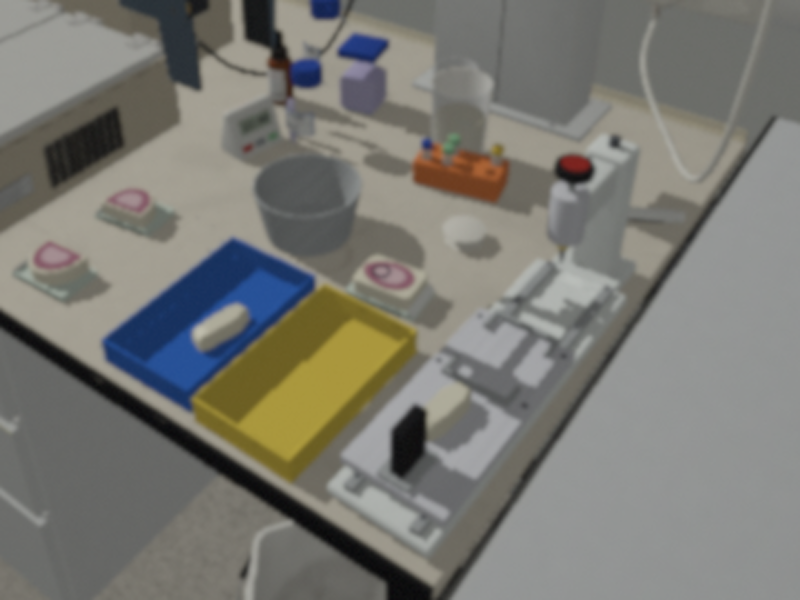

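View pics/side0.png

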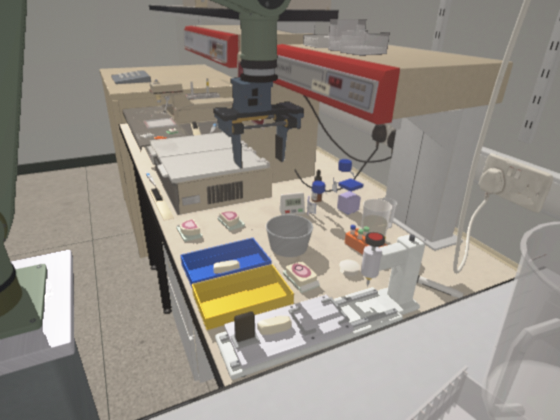

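The scene shows two half blocks at full-frame px (191,224) and (155,249). There is a trimming in the blue tray and one between handle and pocket. The donor sits at (307,258) and the needle at (389,206). I'll take a wrist view next.

Call:
servo_tool(
  steps=[
    [0, [-20, 0, -15], [0, 0, 0]],
    [0, [-20, 0, -15], [0, 0, 0]],
    [0, [-20, 0, -15], [0, 0, 0]],
    [0, [-20, 0, -15], [0, 0, 0]],
    [0, [-20, 0, -15], [0, 0, 0]],
    [0, [-20, 0, -15], [0, 0, 0]],
    [0, [-20, 0, -15], [0, 0, 0]],
    [0, [0, 0, 0], [0, 0, 0]],
    [0, [0, 0, 0], [0, 0, 0]],
    [0, [0, 0, 0], [0, 0, 0]],
  ],
)

```text
time_s: 2.3
ee_pos: [574.6, -139.1, 340.0]
ee_rot: [-179.9, -0.1, 90.0]
force: [0.1, -0.2, -0.1]
gripper_width: 91.1
gripper_force: 0.0
```

```bash
cat >> h.py <<'E'
def pt(f,uv):
    W=cloud(f); u,v=np.round(uv).astype(int); return np.nanmedian(W[v-1:v+2,u-1:u+2].reshape(-1,3),0)
def ortho(W,f,x0,x1,y0,y1,res=1.0,zmax=999):
    # top-down image: rows = x decreasing, cols = y decreasing
    H=int((x1-x0)/res);V=int((y0-y1)/-res)
    im=np.zeros((H,V,3),np.uint8);zz=np.full((H,V),-1e9)
    ok=np.isfinite(W[...,0])&(W[...,2]<zmax); p=W[ok];c=f['color'][ok]
    r=((x1-p[:,0])/res).astype(int);q=((y1-p[:,1])/res).astype(int)
    k=(r>=0)&(r<H)&(q>=0)&(q<V); p,c,r,q=p[k],c[k],r[k],q[k]
    o=np.argsort(p[:,2]); im[r[o],q[o]]=c[o][:,::-1]; zz[r[o],q[o]]=p[o,2]
    return im,zz
E
python3 - <<'E'
from h import *
f=grab('wrist'); W=cloud(f); save(f,'w1.png'); print(state()['ee_pos'])
for t in('left_1_c','right_1_c','donor_c','ring','pocket','handle','needle_knob','trim_0_c','bowl_in','blue_tray_in','yellow_tray_in'):
    for d in outline_of(f,t)[:4]:
        m=d['pixels']; p=W[m]; p=p[np.isfinite(p[:,0])]
        print(t,round(d['confidence'],2),np.round(d['at']),np.round(np.percentile(p,[2,50,98],axis=0)).tolist() if len(p) else 0)
E
```

```text
[ 574.66576731 -139.02947703  340.00773789]
right_1_c 0.53 [213. 118.] [[379.0, -113.0, -1.0], [467.0, -59.0, 1.0], [553.0, -10.0, 27.0]]
donor_c 0.72 [297. 184.] [[574.0, -199.0, -1.0], [598.0, -163.0, 22.0], [622.0, -133.0, 25.0]]
ring 0.75 [295. 183.] [[576.0, -198.0, 4.0], [599.0, -163.0, 23.0], [622.0, -133.0, 25.0]]
ring 0.3 [212. 193.] [[375.0, -229.0, -1.0], [462.0, -179.0, 2.0], [549.0, -124.0, 27.0]]
pocket 0.78 [259. 269.] [[454.0, -343.0, 23.0], [536.0, -295.0, 30.0], [601.0, -261.0, 47.0]]
handle 0.78 [258. 270.] [[453.0, -343.0, 24.0], [535.0, -295.0, 30.0], [601.0, -261.0, 37.0]]
needle_knob 0.8 [349. 333.] [[642.0, -324.0, 170.0], [656.0, -309.0, 177.0], [671.0, -297.0, 178.0]]
trim_0_c 0.73 [434.  34.] [[751.0, 51.0, 14.0], [769.0, 67.0, 97.0], [793.0, 85.0, 100.0]]
bowl_in 0.93 [330. 103.] [[584.0, -94.0, 1.0], [639.0, -41.0, 8.0], [685.0, 8.0, 59.0]]
blue_tray_in 0.7 [213. 118.] [[379.0, -113.0, -1.0], [467.0, -58.0, 1.0], [553.0, -11.0, 27.0]]
blue_tray_in 0.51 [258. 269.] [[453.0, -343.0, 24.0], [536.0, -295.0, 30.0], [601.0, -261.0, 37.0]]
yellow_tray_in 0.76 [212. 196.] [[375.0, -228.0, -1.0], [462.0, -179.0, 2.0], [547.0, -125.0, 27.0]]
```

View pics/w1.png

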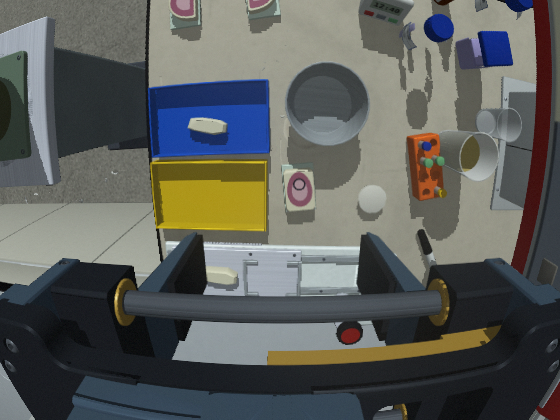

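The wrist view shows both trays, the trimming in the blue tray at (208,126), the one on the plate at (222,275) and the donor at (299,187), with the bowl at (327,103). The pocket at about (270,275) looks empty.

Run:
```python
from h import *
f=grab('wrist'); W=cloud(f)
hsv=cv2.cvtColor(f['color'],cv2.COLOR_RGB2HSV).astype(int); H,S,V=hsv[...,0],hsv[...,1],hsv[...,2]
X,Y,Z=W[...,0],W[...,1],W[...,2]
box=lambda a,b,c,d:(X>a)&(X<b)&(Y>c)&(Y<d)
B=(H>100)&(H<125)&(S>120)&box(330,600,-140,20); Yl=(H>18)&(H<35)&(S>150)&box(330,600,-260,-90)
print('blue',blob(W,B,20,35)); print('yel',blob(W,Yl,20,35))
m=box(550,720,-120,40)&(Z>52)&(Z<66); p=np.c_[X[m],Y[m]].astype(np.float32); print('bowl',cv2.minEnclosingCircle(p),p.min(0),p.max(0))
m=(S<110)&(V>120)&box(400,540,-100,-25)&(Z>8)&(Z<24); print('trimB',blob(W,m,8,24))
m=(Z>16)&(Z<32)&box(560,640,-220,-110); print('donor',blob(W,m,16,32))
m=(Z>12)&(Z<32)&box(440,640,30,180); 
n,l,st,c=cv2.connectedComponentsWithStats(m.astype(np.uint8))
for i in range(1,n):
    if st[i,4]>60: print('blk',c[i],blob(W,l==i,12,32))
m=(Z>44)&box(380,640,-360,-250);
kn=(Z>165)&box(600,700,-360,-270); print('knob',blob(W,kn,165,200))
for y in (-265,-280,-295,-310,-325):
    r=[]
    for x in range(440,640,8):
        k=box(x-4,x+4,y-4,y+4); r.append(int(np.nanmedian(Z[k])) if k.any() else -9)
    print(y,r)
im,zz=ortho(W,f,360,720,-360,180); im=cv2.dilate(im,np.ones((2,2))); cv2.imwrite('pics/o1.png',im)
```

```text
blue (array([465.8, -61.6]), array([178.5, 105.8]), 0.7, np.float64(25.8), 894)
yel (array([ 461.7, -177.3]), array([177.2, 106.9]), -0.9, np.float64(25.6), 932)
bowl ((633.9666748046875, -42.76015853881836), 57.05289077758789) [577.74493  -98.605644] [690.5293    13.296223]
trimB (array([463.2, -72.2]), array([57.3, 21. ]), -8.6, np.float64(17.1), 454)
donor (array([ 599.8, -169.4]), array([61.5, 44. ]), -84.7, np.float64(22.8), 1187)
blk [192.46308725   9.18120805] (array([445. , 105.6]), array([31.3,  9.9]), 89.9, np.float64(22.0), 149)
blk [257.11020408   4.79183673] (array([542.5, 103.1]), array([37.1, 17.1]), -1.1, np.float64(22.4), 245)
knob (array([ 658.2, -311.9]), array([33.1, 32.3]), -31.5, np.float64(176.6), 490)
-265 [-9, 12, 29, 29, 29, 28, 27, 25, 28, 26, 26, 28, 25, 21, 14, 14, 14, 24, 13, 13, 13, 7, 9, 0, 4]
-280 [-9, -9, 30, 30, 30, 30, 30, 30, 30, 32, 35, 35, 30, 30, 30, 30, 30, 30, 34, 34, 34, 19, 19, 19, 19]
-295 [-9, 29, 45, 44, 44, 43, 42, 37, 30, 31, 30, 30, 30, 30, 30, 30, 30, 30, 30, 30, 36, 14, 14, 14, 14]
-310 [-9, -9, 47, 46, 46, 46, 47, 46, 31, 34, 30, 29, 29, 30, 30, 30, 30, 30, 30, 30, 35, 15, 14, 14, 14]
-325 [-9, 30, 30, 30, 29, 30, 29, 30, 30, 35, 30, 30, 30, 30, 30, 30, 30, 30, 31, 30, 35, 14, 14, 14, 14]
```

Call:
servo_tool(
  steps=[
    [120, [0, 0, 0], [0, 0, 0.1428]],
    [120, [0, 0, 0], [0, 0, 0.1428]],
    [120, [0, 0, 0], [0, 0, 0.1428]],
    [120, [0, 0, 0], [0, 0, 0.1428]],
    [120, [0, 0, 0], [0, 0, 0.1428]],
    [120, [0, 0, 0], [0, 0, 0.1428]],
    [120, [0, 0, 0], [0, 0, 0.1428]],
    [120, [0, 0, 0], [0, 0, 0.1428]],
    [120, [0, 0, 0], [0, 0, 0.1428]],
    [120, [0, 0, 0], [0, 0, 0.1428]],
  ],
)

```text
time_s: 3.95
ee_pos: [575.0, -140.0, 341.0]
ee_rot: [-180.0, -0.0, 7.8]
force: [-0.0, 0.1, 0.5]
gripper_width: 48.1
gripper_force: 0.0
```

Call:
servo_tool(
  steps=[
    [120, [0, 0, 0], [0, 0, 0.1428]],
    [120, [-20, 33, 35], [0, 0, 0]],
    [120, [-20, 33, 35], [0, 0, 0]],
    [120, [-20, 33, 35], [0, 0, 0]],
    [120, [-20, 33, 35], [0, 0, 0]],
    [120, [-20, 33, 35], [0, 0, 0]],
    [120, [0, 0, 0], [0, 0, 0]],
    [120, [0, 0, 0], [0, 0, 0]],
    [120, [0, 0, 0], [0, 0, 0]],
    [120, [0, 0, 0], [0, 0, 0]],
  ],
)

```text
time_s: 4.95
ee_pos: [480.4, -297.9, 174.5]
ee_rot: [179.9, -0.2, 0.1]
force: [0.5, 1.0, 0.1]
gripper_width: 47.7
gripper_force: 0.0
```

Run:
```python
from h import *
f=grab('wrist'); W=cloud(f); save(f,'w2.png'); s=state(); print(s['ee_pos'],s['ee_rot'],s['gripper_width'],s['qpos']); print(np.round(f['tool_from_camera'],2))
X,Y,Z=W[...,0],W[...,1],W[...,2]
box=lambda a,b,c,d:(X>a)&(X<b)&(Y>c)&(Y<d)
print('trimA',blob(W,(Z>38)&(Z<52)&box(430,512,-345,-265),38,52))
m=(Z>33)&(Z<38.5)&box(500,620,-360,-250); p=W[m]; print('rim',np.percentile(p[:,:2],[1,5,50,95,99],axis=0).round(1).tolist(),len(p)); print('rimbox',blob(W,m,33,38.5))
```

```text
[ 480.30916591 -297.84771147  174.33054997] [ 1.79921803e+02 -1.41837470e-01  9.42291574e-02] 48.56629868489642 [-3.29762679e+01  1.99741195e+01  9.65089965e+01  1.32776735e-02
  6.33553553e+01  5.69236620e+01]
[[  -0.      0.96    0.29   83.17]
 [   1.      0.      0.     -0.37]
 [  -0.      0.29   -0.96 -147.11]
 [   0.      0.      0.      1.  ]]
trimA (array([ 467.2, -303.3]), array([71.5, 24.3]), -1.9, np.float64(46.6), 1512)
rim [[502.2, -342.5], [513.0, -341.0], [536.4, -308.8], [602.5, -279.4], [603.5, -277.9]] 1375
rimbox (array([ 551.9, -315.9]), array([103.6,  76.2]), -0.1, np.float64(36.2), 1375)
```

View pics/w2.png

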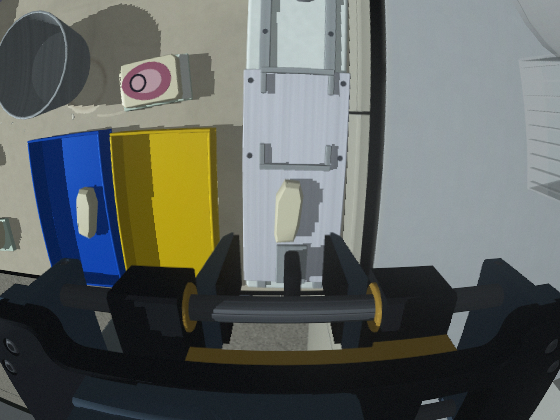

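Wrist view: trimming at (288,212) on the plate, empty pocket at (298,118), donor at (150,83) and blue-tray trimming at (87,212).

Call:
servo_tool(
  steps=[
    [120, [-2, 3, 25], [0, 0, 0]],
    [120, [-2, 3, 25], [0, 0, 0]],
    [120, [-1, 0, 25], [0, 0, 0]],
    [120, [0, 0, 25], [0, 0, 0]],
    [120, [0, 0, 15], [0, 0, 0]],
    [120, [0, 0, 5], [0, 0, 0]],
    [120, [0, 0, 0], [0, 0, 0]],
    [255, [0, 0, 0], [0, 0, 0]],
    [255, [0, 0, 0], [0, 0, 0]],
    [255, [0, 0, 0], [0, 0, 0]],
  ],
  squeeze=25,
)

```text
time_s: 6.0
ee_pos: [475.0, -304.3, 54.3]
ee_rot: [180.0, -0.1, 0.0]
force: [1.0, 0.9, 7.0]
gripper_width: 27.6
gripper_force: 3.0
```

Call:
servo_tool(
  steps=[
    [255, [0, 0, 0], [0, 0, 0]],
    [255, [0, 0, 0], [0, 0, 0]],
    [255, [0, 0, -5], [0, 0, 0]],
    [255, [0, 0, -20], [0, 0, 0]],
    [255, [0, 0, -20], [0, 0, 0]],
    [255, [0, 0, -20], [0, 0, 0]],
    [255, [0, 0, -20], [0, 0, 0]],
    [255, [0, 0, -10], [0, 0, 0]],
    [255, [0, 0, 0], [0, 0, 0]],
    [255, [0, 0, 0], [0, 0, 0]],
  ],
)

```text
time_s: 7.0
ee_pos: [473.7, -304.1, 147.4]
ee_rot: [-180.0, 0.0, 0.0]
force: [-0.8, -0.2, -0.3]
gripper_width: 24.0
gripper_force: 25.0
```

Call:
servo_tool(
  steps=[
    [255, [0, -40, 0], [0, 0, 0]],
    [255, [10, -40, 0], [0, 0, 0]],
    [255, [30, -30, 0], [0, 0, 0]],
    [255, [30, -30, 0], [0, 0, 0]],
    [255, [30, -30, 0], [0, 0, 0]],
    [255, [30, -30, 0], [0, 0, 0]],
    [255, [30, -25, 0], [0, 0, 0]],
    [255, [0, -25, 0], [0, 0, 0]],
    [255, [0, 0, 0], [0, 0, 0]],
    [255, [0, 0, 0], [0, 0, 0]],
  ],
)

```text
time_s: 8.0
ee_pos: [633.3, -54.1, 146.6]
ee_rot: [180.0, 0.2, 0.1]
force: [-0.1, -1.2, -0.3]
gripper_width: 23.7
gripper_force: 25.0
```

Call:
servo_tool(
  steps=[
    [255, [0, 0, 25], [0, 0, 0]],
    [255, [0, 0, 25], [0, 0, 0]],
    [255, [0, 0, 25], [0, 0, 0]],
    [255, [0, 0, 20], [0, 0, 0]],
    [255, [0, 0, 0], [0, 0, 0]],
    [255, [0, 0, 0], [0, 0, 0]],
    [150, [0, 0, 0], [0, 0, 0]],
    [150, [0, 0, 0], [0, 0, 0]],
    [150, [0, 0, 0], [0, 0, 0]],
    [150, [0, 0, 0], [0, 0, 0]],
  ],
)

```text
time_s: 9.0
ee_pos: [634.3, -54.4, 53.7]
ee_rot: [180.0, -0.1, 0.0]
force: [-0.2, 0.0, 0.4]
gripper_width: 37.6
gripper_force: 0.0
```

Call:
servo_tool(
  steps=[
    [150, [0, 0, -30], [0, 0, 0]],
    [150, [0, 0, -40], [0, 0, 0]],
    [150, [0, 0, -30], [0, 0, 0]],
    [150, [-40, 4, 0], [0, 0, 0]],
    [150, [-40, 4, 0], [0, 0, 0]],
    [150, [-40, 5, 0], [0, 0, 0]],
    [150, [-40, 5, 0], [0, 0, 0]],
    [150, [-11, 0, 0], [0, 0, 0.14]],
    [150, [0, 0, 0], [0, 0, 0]],
    [150, [0, 0, 0], [0, 0, 0]],
  ],
)

```text
time_s: 10.0
ee_pos: [464.0, -72.4, 153.6]
ee_rot: [180.0, -0.1, -7.9]
force: [0.8, -0.2, 0.1]
gripper_width: 37.5
gripper_force: 0.0
```

Run:
```python
from h import *
f=grab('wrist'); W=cloud(f); s=state(); print(s['ee_pos'],s['ee_rot']); save(f,'w3.png')
X,Y,Z=W[...,0],W[...,1],W[...,2]
box=lambda a,b,c,d:(X>a)&(X<b)&(Y>c)&(Y<d)
hsv=cv2.cvtColor(f['color'],cv2.COLOR_RGB2HSV).astype(int); S,V=hsv[...,1],hsv[...,2]
print('trimB',blob(W,(S<110)&(V>110)&box(410,530,-105,-25)&(Z>10)&(Z<24),10,24))
for z in(10,16,24): print('bowl',blob(W,box(590,680,-85,0)&(Z>z)&(Z<z+6),z,z+6))
```

```text
[464.44385125 -72.41262382 153.46502313] [-1.79998681e+02 -1.22150382e-01 -7.87895206e+00]
trimB (array([463.6, -72.1]), array([56.6, 20.3]), -10.8, np.float64(17.1), 1159)
bowl (array([624.7, -40.4]), array([89.5, 71.5]), 77.8, np.float64(13.9), 293)
bowl (array([628.1, -42.1]), array([84.1, 75.3]), -90.0, np.float64(19.0), 1329)
bowl (array([616. , -30.5]), array([97.4, 53.8]), 56.7, np.float64(27.2), 111)
```

Call:
servo_tool(
  steps=[
    [150, [0, 0, 30], [0, 0, 0.03]],
    [150, [0, 0, 30], [0, 0, 0]],
    [150, [0, 0, 30], [0, 0, 0]],
    [150, [0, 0, 25], [0, 0, 0]],
    [150, [0, 0, 12], [0, 0, 0]],
    [150, [0, 0, 0], [0, 0, 0]],
    [255, [0, 0, 0], [0, 0, 0]],
    [255, [0, 0, 0], [0, 0, 0]],
    [255, [0, 0, 0], [0, 0, 0]],
    [255, [0, 0, 0], [0, 0, 0]],
  ],
)

```text
time_s: 11.05
ee_pos: [463.3, -72.3, 25.9]
ee_rot: [-180.0, -0.0, -9.7]
force: [0.4, -0.3, 0.1]
gripper_width: 24.1
gripper_force: 25.0
```

Call:
servo_tool(
  steps=[
    [255, [0, 0, -10], [0, 0, 0]],
    [255, [0, 0, -30], [0, 0, 0]],
    [255, [0, 0, -30], [0, 0, 0]],
    [255, [0, 0, -30], [0, 0, 0]],
    [255, [0, 0, -25], [0, 0, 0]],
    [255, [0, 0, 0], [0, 0, -0.145]],
    [255, [0, 0, 0], [0, 0, -0.025]],
    [255, [0, 0, 0], [0, 0, 0]],
    [255, [0, 0, 0], [0, 0, 0]],
    [255, [0, 0, 0], [0, 0, 0]],
  ],
)

```text
time_s: 12.05
ee_pos: [462.7, -72.3, 150.5]
ee_rot: [-180.0, 0.1, -0.1]
force: [0.5, -0.0, 0.7]
gripper_width: 23.7
gripper_force: 25.0
```

Call:
servo_tool(
  steps=[
    [255, [30, -7, 0], [0, 0, 0]],
    [255, [35, -7, 0], [0, 0, 0]],
    [255, [35, -7, 0], [0, 0, 0]],
    [255, [35, -7, 0], [0, 0, 0]],
    [255, [35, -7, 0], [0, 0, 0]],
    [255, [0, -7, 0], [0, 0, 0]],
    [255, [0, 0, 0], [0, 0, 0]],
    [255, [0, 0, 0], [0, 0, 0]],
    [255, [0, 0, 0], [0, 0, 0]],
    [255, [0, 0, 0], [0, 0, 0]],
  ],
)

```text
time_s: 13.05
ee_pos: [632.3, -30.8, 151.4]
ee_rot: [180.0, -0.0, -0.0]
force: [-0.3, 0.3, 0.2]
gripper_width: 23.9
gripper_force: 25.0
```

Call:
servo_tool(
  steps=[
    [255, [0, 0, 30], [0, 0, 0]],
    [255, [0, 0, 30], [0, 0, 0]],
    [255, [0, 0, 30], [0, 0, 0]],
    [255, [0, 0, 0], [0, 0, 0]],
    [255, [0, 0, 0], [0, 0, 0]],
    [150, [0, 0, 0], [0, 0, 0]],
    [150, [0, 0, 0], [0, 0, 0]],
    [150, [0, 0, 0], [0, 0, 0]],
    [150, [0, 0, -40], [0, 0, 0]],
    [150, [0, 0, -40], [0, 0, 0]],
  ],
)

```text
time_s: 14.05
ee_pos: [632.3, -30.3, 141.4]
ee_rot: [-180.0, 0.1, 0.0]
force: [0.9, -0.4, 1.0]
gripper_width: 37.6
gripper_force: 0.0
```

Call:
servo_tool(
  steps=[
    [50, [0, 0, -40], [0, 0, -0.1428]],
    [50, [0, 0, -10], [0, 0, -0.1428]],
    [50, [0, 0, 0], [0, 0, -0.1428]],
    [50, [0, 0, 0], [0, 0, -0.1428]],
    [50, [0, 0, 0], [0, 0, -0.1428]],
    [50, [0, 0, 0], [0, 0, -0.1428]],
    [50, [0, 0, 0], [0, 0, -0.1428]],
    [50, [0, 0, 0], [0, 0, -0.1428]],
    [50, [0, 0, 0], [0, 0, -0.1428]],
    [50, [0, 0, 0], [0, 0, -0.1428]],
  ],
)

```text
time_s: 15.05
ee_pos: [633.1, -30.3, 191.8]
ee_rot: [179.9, -0.0, 82.2]
force: [0.1, 0.6, 0.1]
gripper_width: 73.0
gripper_force: 0.0
```

Call:
servo_tool(
  steps=[
    [50, [0, 0, 0], [0, 0, -0.1428]],
    [50, [-35, -8, 0], [0, 0, 0]],
    [50, [-35, -8, 0], [0, 0, 0]],
    [50, [-35, -8, 0], [0, 0, 0]],
    [50, [-31, -8, 0], [0, 0, 0]],
    [50, [0, 0, 0], [0, 0, 0]],
    [50, [0, 0, 0], [0, 0, 0]],
    [50, [0, 0, 0], [0, 0, 0]],
    [50, [0, 0, 0], [0, 0, 0]],
    [50, [0, 0, 0], [0, 0, 0]],
  ],
)

```text
time_s: 16.05
ee_pos: [601.3, -165.3, 191.1]
ee_rot: [180.0, -0.0, 90.1]
force: [0.3, -0.5, -0.6]
gripper_width: 73.2
gripper_force: 0.0
```

Run:
```python
from h import *
f=grab('wrist'); W=cloud(f); s=state(); print(s['ee_pos'],s['ee_rot'],s['gripper_width']); save(f,'w4.png')
X,Y,Z=W[...,0],W[...,1],W[...,2]
box=lambda a,b,c,d:(X>a)&(X<b)&(Y>c)&(Y<d)
for lo,hi in((22,28),(15,20),(4,10),(4,28)): print(lo,blob(W,box(555,650,-225,-110)&(Z>lo)&(Z<hi),lo,hi))
for d in outline_of(f,'ring')[:2]: print('ring',d['confidence'],d['at'],pt(f,d['at']))
a=(Z>11)&box(590,680,-90,5); im,zz=ortho(W,f,580,690,-100,15,2); 
m=box(590,680,-85,0)&(Z<56)&(Z>24); print('high in bowl',m.sum(), np.c_[X[m],Y[m],Z[m]][::40].round())
```

```text
[ 601.29536965 -165.44875697  191.05760835] [ 1.79992196e+02 -4.28728525e-03  9.00777446e+01] 73.17827313305361
22 (array([ 594.2, -151.7]), array([101.8,  52.5]), -73.4, np.float64(22.9), 2010)
15 (array([ 591.6, -141.8]), array([80.9, 51.4]), -72.4, np.float64(17.3), 44)
4 (array([ 599.3, -168.3]), array([72.8, 48.5]), -84.9, np.float64(6.3), 451)
4 (array([ 596.2, -154.8]), array([107.3,  57.5]), -75.0, np.float64(22.5), 3033)
ring 0.88 [276.3, 193.3] [ 595.0502435  -161.5851629    23.47005197]
high in bowl 1455 [[603.  -0.  56.]
 [600.  -4.  51.]
 [665.  -1.  50.]
 [594.  -7.  54.]
 [593.  -8.  54.]
 [669.  -5.  52.]
 [666.  -3.  41.]
 [662.  -3.  34.]
 [661.  -3.  30.]
 [661.  -3.  27.]
 [663.  -4.  28.]
 [663.  -5.  28.]
 [666.  -6.  30.]
 [671.  -9.  39.]
 [677. -12.  52.]
 [594. -14.  35.]
 [673. -12.  36.]
 [591. -17.  36.]
 [677. -16.  40.]
 [677. -18.  39.]
 [674. -18.  27.]
 [679. -23.  36.]
 [680. -32.  25.]
 [677. -63.  27.]
 [593. -68.  26.]
 [675. -68.  30.]
 [596. -72.  26.]
 [677. -71.  49.]
 [671. -73.  28.]
 [595. -77.  50.]
 [669. -76.  33.]
 [596. -80.  53.]
 [665. -79.  30.]
 [671. -80.  48.]
 [605. -83.  39.]
 [659. -83.  28.]
 [667. -83.  53.]]
```

View pics/w4.png

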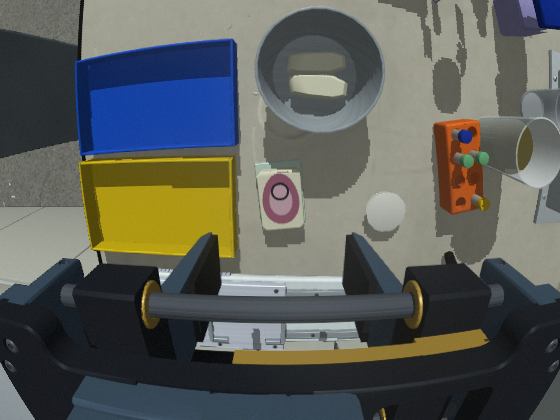

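The bowl holds both trimmings at (317,72). The donor is at (280,197) with its ring towards +y.

Call:
servo_tool(
  steps=[
    [50, [-3, -2, 25], [0, 0, -0.087]],
    [50, [0, 0, 30], [0, 0, 0]],
    [50, [0, 0, 30], [0, 0, 0]],
    [50, [0, 0, 30], [0, 0, 0]],
    [50, [0, 0, 25], [0, 0, 0]],
    [50, [0, 0, 15], [0, 0, 0]],
    [50, [0, 0, 4], [0, 0, 0]],
    [255, [0, 0, 0], [0, 0, 0]],
    [255, [0, 0, 0], [0, 0, 0]],
    [255, [0, 0, 0], [0, 0, 0]],
  ],
)

```text
time_s: 17.15
ee_pos: [599.1, -169.4, 32.8]
ee_rot: [180.0, 0.0, 95.0]
force: [-0.1, -0.1, 0.5]
gripper_width: 52.3
gripper_force: 0.0
```

Call:
servo_tool(
  steps=[
    [255, [0, 0, 0], [0, 0, 0]],
    [255, [0, 0, -10], [0, 0, 0]],
    [255, [0, 0, -20], [0, 0, 0]],
    [255, [0, 0, -25], [0, 0, 0]],
    [255, [0, 0, -25], [0, 0, 0]],
    [255, [0, 0, -20], [0, 0, 0]],
    [255, [0, 0, 0], [0, 0, 0]],
    [255, [0, 0, 0], [0, 0, 0]],
    [255, [0, 0, 0], [0, 0, 0]],
    [255, [0, 0, 0], [0, 0, 0]],
  ],
)

```text
time_s: 18.15
ee_pos: [598.3, -169.1, 130.6]
ee_rot: [-179.9, -0.1, 95.0]
force: [0.1, 0.5, 0.3]
gripper_width: 41.7
gripper_force: 25.0
```

Run:
```python
from h import *
f=grab('wrist'); W=cloud(f); s=state(); print(s['ee_pos'],s['ee_rot'],s['gripper_width']); save(f,'w5.png')
for d in outline_of(f,'ring')[:2]: print('ring',d['confidence'],d['at'],pt(f,d['at']))
X,Y,Z=W[...,0],W[...,1],W[...,2]
for z in range(80,120,5):
    m=(Z>z)&(Z<z+5)&(X>550)&(X<650)&(Y>-230)&(Y<-100); print(z,m.sum())
```

```text
[ 598.36846379 -169.18716549  130.73228727] [-1.79871617e+02 -5.19463249e-02  9.49837690e+01] 41.7877854848675
ring 0.56 [276.7, 242.5] [ 593.38499667 -151.50010745  120.77812714]
80 0
85 0
90 0
95 131
100 1224
105 244
110 300
115 3911
```

View pics/w5.png

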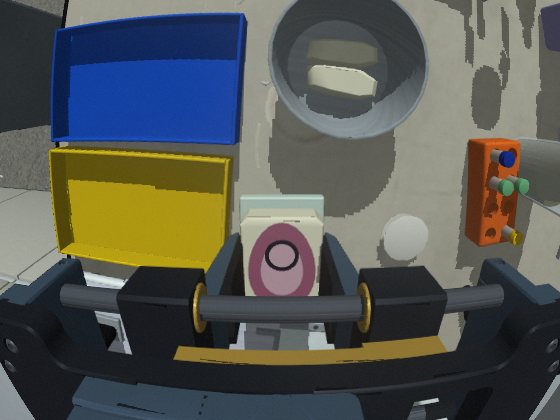

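Donor held at 41.8 mm opening, with its ring at (282,256). Next I'll rotate it and take a look back from the pocket.

Call:
servo_tool(
  steps=[
    [255, [0, 0, -20], [0, 0, 0.138]],
    [255, [0, 0, -20], [0, 0, 0.138]],
    [255, [0, 0, -10], [0, 0, 0.138]],
    [255, [0, 0, 0], [0, 0, 0.138]],
    [255, [0, 0, 0], [0, 0, 0.138]],
    [255, [0, 0, 0], [0, 0, 0.138]],
    [255, [0, 0, 0], [0, 0, 0.138]],
    [255, [0, 0, 0], [0, 0, 0.138]],
    [255, [0, 0, 0], [0, 0, 0.138]],
    [255, [0, 0, 0], [0, 0, 0.138]],
  ],
)

```text
time_s: 19.25
ee_pos: [598.9, -169.3, 181.4]
ee_rot: [-180.0, 0.0, 15.6]
force: [-0.4, -0.5, -1.2]
gripper_width: 41.7
gripper_force: 25.0
```

Call:
servo_tool(
  steps=[
    [255, [0, 0, 0], [0, 0, 0.138]],
    [255, [0, 0, 0], [0, 0, 0.14]],
    [255, [-25, 24, 0], [0, 0, 0]],
    [255, [-25, 24, 0], [0, 0, 0]],
    [255, [-25, 24, 0], [0, 0, 0]],
    [255, [-25, 24, 0], [0, 0, 0]],
    [255, [-25, 24, 0], [0, 0, 0]],
    [255, [-23, 21, 0], [0, 0, 0]],
    [255, [0, 0, 0], [0, 0, 0]],
    [255, [0, 0, 0], [0, 0, 0]],
  ],
)

```text
time_s: 20.25
ee_pos: [450.8, -310.5, 181.7]
ee_rot: [-180.0, -0.0, -0.1]
force: [-0.1, 0.3, -0.6]
gripper_width: 41.6
gripper_force: 25.0
```

Run:
```python
from h import *
f=grab('wrist'); W=cloud(f); s=state(); print(s['ee_pos'],s['ee_rot'],s['gripper_width']); save(f,'w6.png')
X,Y,Z=W[...,0],W[...,1],W[...,2]
d=outline_of(f,'ring')
for q in d[:2]: print('ring',q['confidence'],q['at'],pt(f,q['at']))
box=lambda a,b,c,d:(X>a)&(X<b)&(Y>c)&(Y<d)
print('rim',blob(W,(Z>33)&(Z<39)&box(505,615,-360,-265),33,39))
print('knob',[blob(W,box(600,720,-360,-270)&(Z>165),165,200)])
print('blk',blob(W,(Z>150)&(Z<178)&box(420,520,-350,-270),150,178))
for y in(-345,-342,-339,-336,-333,-325,-310,-295,-287,-284,-281,-278,-275):
    k=lambda x:box(x-1.5,x+1.5,y-1.5,y+1.5)
    print(y,[int(np.nanmedian(Z[k(x)])) if k(x).any() else -9 for x in range(504,612,4)])
```

```text
[ 451.34682068 -310.07593301  181.7643313 ] [-1.79964677e+02 -1.55313128e-02 -3.14249402e-02] 42.02292312205071
ring 0.86 [275.8, 241.5] [ 467.32136452 -307.31602488  171.99956335]
rim (array([ 559.3, -310.5]), array([90.9, 64.6]), -1.2, np.float64(36.2), 1298)
knob [(array([0., 0.]), array([0., 0.]), 0.0, np.float64(nan), 0)]
blk (array([ 460.2, -310.3]), array([60.8, 54.9]), 90.0, np.float64(170.6), 8583)
-345 [30, 30, 30, 29, 30, 30, 30, 30, 30, 30, 29, 30, 30, 30, 30, 30, 30, 29, 30, 29, 30, 30, 30, 30, 30, 29, 20]
-342 [30, 30, 30, 30, 33, 33, 31, 36, 30, 30, 30, 30, 30, 30, 30, 30, 30, 29, 30, 30, 36, 36, 35, 36, 36, 36, 20]
-339 [30, 30, 30, 36, 36, 36, 37, 36, 36, 30, 30, 30, 30, 30, 30, 30, 30, 30, 30, 30, 36, 35, 35, 35, 35, 35, 21]
-336 [30, 30, 30, 35, 31, 31, 33, 32, 30, 30, 31, 30, 30, 30, 30, 29, 30, 30, 29, 30, 30, 30, 30, 30, 34, 36, 21]
-333 [30, 30, 30, 36, 30, 30, 30, 30, 31, 30, 30, 30, 30, 30, 30, 30, 30, 30, 30, 30, 30, 30, 30, 30, 35, 35, -9]
-325 [29, 30, 30, 36, 30, 30, 30, 29, 30, 30, 30, 29, 30, 30, 30, 30, 30, 30, 29, 30, 30, 30, 30, 30, 31, 36, -9]
-310 [30, 30, 30, 36, 30, 30, 30, 29, 30, 30, 30, 29, 30, 30, 30, 30, 30, 30, 29, 30, 30, 30, 30, 30, 35, 36, -9]
-295 [30, 30, 30, 36, 31, 30, 30, 30, 30, 30, 30, 29, 30, 30, 30, 30, 30, 30, 30, 30, 30, 30, 30, 30, 33, 36, -9]
-287 [30, 30, 30, 36, 35, 29, 30, 30, 30, 30, 30, 30, 30, 29, 30, 30, 30, 30, 29, 30, 30, 30, 30, 30, 31, 36, 21]
-284 [30, 29, 30, 36, 34, 31, 30, 30, 30, 30, 30, 30, 30, 30, 30, 30, 30, 30, 30, 30, 34, 35, 35, 36, 35, 36, 20]
-281 [30, 29, 30, 35, 36, 36, 36, 36, 35, 30, 30, 30, 30, 30, 30, 30, 30, 30, 30, 30, 36, 35, 36, 35, 35, 36, 21]
-278 [30, 30, 30, 33, 35, 35, 35, 36, 35, 29, 30, 30, 30, 30, 30, 30, 30, 30, 30, 30, 30, 30, 30, 30, 30, 30, 20]
-275 [29, 30, 30, 29, 30, 30, 30, 30, 29, 30, 30, 30, 31, 29, 30, 30, 30, 30, 29, 30, 30, 30, 30, 30, 30, 30, 15]
  return _methods._mean(a, axis=axis, dtype=dtype,
  ret = ret.dtype.type(ret / rcount)
```

View pics/w6.png

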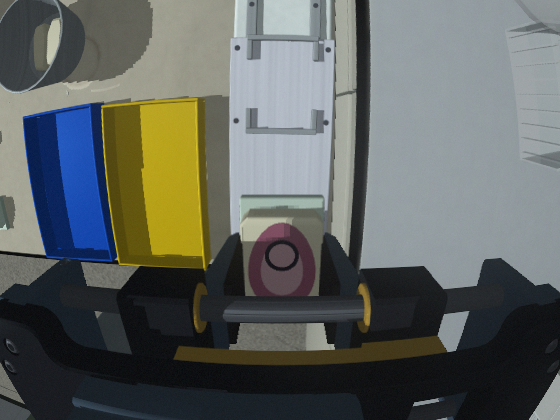

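Pocket rim is clear at (288,85), and the donor is held straight with its label towards me.

Call:
servo_tool(
  steps=[
    [255, [27, 0, 0], [0, 0, 0]],
    [255, [27, 0, 10], [0, 0, 0]],
    [255, [27, 0, 20], [0, 0, 0]],
    [255, [27.5, 0, 20], [0, 0, 0]],
    [255, [0, 0, 20], [0, 0, 0]],
    [255, [0, 0, 20], [0, 0, 0]],
    [255, [0, 0, 14], [0, 0, 0]],
    [255, [0, 0, 0], [0, 0, 0]],
    [255, [0, 0, 0], [0, 0, 0]],
    [255, [0, 0, 0], [0, 0, 0]],
  ],
)

```text
time_s: 21.35
ee_pos: [560.3, -310.7, 79.3]
ee_rot: [179.9, -0.1, -0.0]
force: [0.1, -0.1, -1.4]
gripper_width: 41.7
gripper_force: 25.0
```

Call:
servo_tool(
  steps=[
    [255, [0, 0, 3], [0, 0, 0]],
    [255, [0, 0, 3], [0, 0, 0]],
    [255, [0, 0, 3], [0, 0, 0]],
    [255, [0, 0, 2], [0, 0, 0]],
    [255, [0, 0, 2], [0, 0, 0]],
    [255, [0, 0, 1], [0, 0, 0]],
    [255, [0, 0, 0], [0, 0, 0]],
    [255, [0, 0, 0], [0, 0, 0]],
    [255, [0, 0, 0], [0, 0, 0]],
    [255, [0, 0, 0], [0, 0, 0]],
  ],
)

```text
time_s: 22.35
ee_pos: [560.0, -310.4, 65.7]
ee_rot: [180.0, -0.1, -0.0]
force: [-1.5, 1.2, 8.0]
gripper_width: 41.9
gripper_force: 25.0
```

Call:
servo_tool(
  steps=[
    [150, [0, 0, 0], [0, 0, 0]],
    [120, [0, 0, 0], [0, 0, 0]],
    [80, [0, 0, 0], [0, 0, 0]],
    [60, [0, 0, 0], [0, 0, 0]],
    [60, [0, 0, -20], [0, 0, 0]],
    [60, [0, 0, -25], [0, 0, 0]],
    [60, [-20, 0, -25], [0, 0, 0]],
    [60, [-20, 0, -25], [0, 0, 0]],
    [60, [-20, 0, -10], [0, 0, 0]],
    [60, [0, 0, 0], [0, 0, 0]],
  ],
)

```text
time_s: 23.35
ee_pos: [498.3, -310.7, 170.8]
ee_rot: [179.9, -0.1, -0.1]
force: [0.1, 0.3, -0.2]
gripper_width: 69.6
gripper_force: 0.0
```

```bash
python3 - <<'E'
from h import *
f=grab('wrist'); W=cloud(f); s=state(); print(s['ee_pos'],s['ee_rot'],s['gripper_width']); save(f,'w7.png')
X,Y,Z=W[...,0],W[...,1],W[...,2]
for q in outline_of(f,'ring')[:2]: print('ring',q['confidence'],q['at'],pt(f,q['at']))
box=lambda a,b,c,d:(X>a)&(X<b)&(Y>c)&(Y<d)
m=box(500,620,-350,-270)&(Z>47)&(Z<66); print('wax',blob(W,m,47,66)); p=W[m]; A=np.c_[p[:,:2]-p[:,:2].mean(0),np.ones(len(p))]; r=np.linalg.lstsq(A[p[:,2]>50],p[p[:,2]>50,2],rcond=None)[0]; print('plane',r)
print('cas',blob(W,box(500,620,-350,-270)&(Z>36.8)&(Z<41),36.8,41),'rim',blob(W,box(500,620,-350,-270)&(Z>33)&(Z<36.5),33,36.5))
E
python3 -c "
import cv2;a=cv2.imread('pics/w7.png');cv2.imwrite('pics/w7c.png',cv2.resize(a[20:300,180:400],None,fx=2,fy=2))"
```

```text
[ 499.19106182 -310.59343345  169.70405745] [ 1.79957332e+02 -8.17317442e-02 -7.14800747e-02] 69.89813881979848
ring 0.73 [278.9, 138.3] [ 560.30732642 -308.70176405   56.16390189]
wax (array([ 558.2, -310.4]), array([61.8, 44.3]), -1.0, np.float64(54.7), 3995)
plane [ 4.45110052e-03 -2.58484260e-04  5.47467657e+01]
cas (array([ 560.2, -310.4]), array([90.5, 62.7]), -1.4, np.float64(37.8), 888) rim (array([ 559.9, -310.3]), array([91.6, 64.7]), -1.2, np.float64(35.8), 980)
```

View pics/w7c.png

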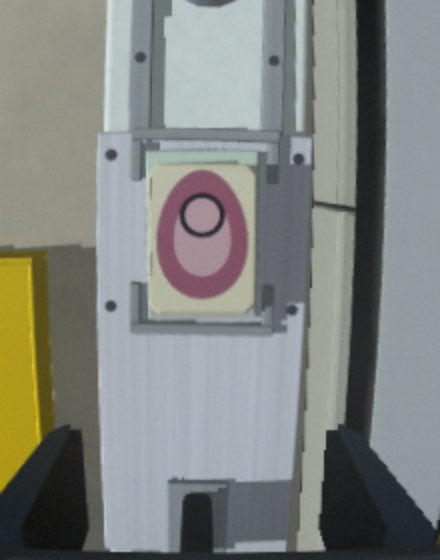

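Donor seated flat, ring at px (281,127). I'll measure ring and knob in one picture next.

Call:
servo_tool(
  steps=[
    [60, [10, 0, -20], [0, 0, 0]],
    [60, [10, 0, -20], [0, 0, 0]],
    [60, [10, 0, -20], [0, 0, 0]],
    [60, [10, 0, 0], [0, 0, 0]],
    [60, [0, 0, 0], [0, 0, 0]],
    [60, [0, 0, 0], [0, 0, 0]],
    [60, [0, 0, 0], [0, 0, 0]],
    [60, [0, 0, 0], [0, 0, 0]],
    [60, [0, 0, 0], [0, 0, 0]],
    [60, [0, 0, 0], [0, 0, 0]],
  ],
)

```text
time_s: 24.45
ee_pos: [539.3, -310.4, 229.0]
ee_rot: [-180.0, 0.0, -0.0]
force: [-0.5, -0.7, -0.5]
gripper_width: 69.4
gripper_force: 0.0
```

```bash
cat >> h.py <<'E'
def ringfit(f,x0,x1,y0,y1):
    W=cloud(f);X,Y,Z=W[...,0],W[...,1],W[...,2]
    g=f['color'].max(-1)
    m=(X>x0)&(X<x1)&(Y>y0)&(Y<y1)&(Z>51)&(Z<60)&(g<110)
    n,l,st,c=cv2.connectedComponentsWithStats(m.astype(np.uint8)); i=1+np.argmax(st[1:,4]); p=W[l==i]
    return cv2.minEnclosingCircle(p[:,:2].astype(np.float32)),p.mean(0),len(p)
E
python3 - <<'E'
from h import *
f=grab('wrist'); W=cloud(f); s=state(); print(s['ee_pos']); save(f,'w8.png')
X,Y,Z=W[...,0],W[...,1],W[...,2]
box=lambda a,b,c,d:(X>a)&(X<b)&(Y>c)&(Y<d)
try: print(ringfit(f,540,595,-330,-290))
except Exception as e: print(e)
k=box(600,720,-370,-260)&(Z>168); print('knob',blob(W,k,168,200))
hsv=cv2.cvtColor(f['color'],cv2.COLOR_RGB2HSV).astype(int); r=k&((hsv[...,0]<8)|(hsv[...,0]>172))&(hsv[...,1]>130); print('red',blob(W,r,160,200))
g=grab('scene');Wg=cloud(g);Xg,Yg,Zg=Wg[...,0],Wg[...,1],Wg[...,2]
hs=cv2.cvtColor(g['color'],cv2.COLOR_RGB2HSV).astype(int); r=(Xg>600)&(Xg<720)&(Yg>-370)&(Yg<-260)&(Zg>165)&((hs[...,0]<8)|(hs[...,0]>172))&(hs[...,1]>130); print('scene red',blob(Wg,r,160,200))
print(ringfit(g,540,595,-330,-290))
h=box(380,450,-340,-280)&(Z>75)&(Z<95); print('handle',blob(W,h,75,95) if h.any() else 0)
h=(Xg>380)&(Xg<450)&(Yg>-345)&(Yg<-280)&(Zg>45)&(Zg<95); print('handle scene',np.percentile(Wg[h],[2,50,98],axis=0).round())
E
```

```text
[ 539.33708636 -310.38934522  229.04143951]
(((568.8733520507812, -310.1999816894531), 9.22948169708252), array([ 569.45559613, -310.17401471,   55.75882004]), 117)
knob (array([ 657.7, -313. ]), array([33.1, 33. ]), 52.4, np.float64(176.6), 2256)
red (array([ 657.7, -313. ]), array([23.6, 23.6]), 40.9, np.float64(177.0), 1185)
scene red (array([ 659.1, -322.5]), array([12.6,  5.4]), 12.3, np.float64(180.2), 13)Traceback (most recent call last):
  File "<stdin>", line 11, in <module>
  File "h.py", line 41, in ringfit
    n,l,st,c=cv2.connectedComponentsWithStats(m.astype(np.uint8)); i=1+np.argmax(st[1:,4]); p=W[l==i]
                                                                       ~~~~~~~~~^^^^^^^^^^
    return _wrapfunc(a, 'argmax', axis=axis, out=out, **kwds)
    return bound(*args, **kwds)
ValueError: attempt to get argmax of an empty sequence
```

Call:
servo_tool(
  steps=[
    [60, [-30, -1, 0], [0, 0, 0]],
    [60, [-30, -1, 0], [0, 0, 0]],
    [60, [-30, -1, 0], [0, 0, 0]],
    [60, [-30, 0, 10], [0, 0, 0.021]],
    [60, [0, 0, 30], [0, 0, 0]],
    [60, [0, 0, 30], [0, 0, 0]],
    [60, [0, 0, 30], [0, 0, 0]],
    [60, [0, 0, 30], [0, 0, 0]],
    [60, [0, 0, 20], [0, 0, 0]],
    [60, [0, 0, 12], [0, 0, 0]],
  ],
)

```text
time_s: 25.55
ee_pos: [418.8, -306.9, 65.5]
ee_rot: [-179.9, 0.1, -1.2]
force: [0.8, 0.4, -0.2]
gripper_width: 69.9
gripper_force: 0.0
```

Call:
servo_tool(
  steps=[
    [255, [0, 0, 0], [0, 0, 0]],
    [255, [0, 0, 0], [0, 0, 0]],
    [255, [0, 0, 0], [0, 0, 0]],
    [255, [0, 0, 0], [0, 0, 0]],
    [255, [0, 0, 0], [0, 0, 0]],
    [255, [0, 0, 0], [0, 0, 0]],
    [255, [0, 0, 0], [0, 0, 0]],
    [255, [0, 0, 0], [0, 0, 0]],
    [255, [0, 0, 0], [0, 0, 0]],
    [255, [0, 0, 0], [0, 0, 0]],
  ],
  squeeze=20,
)

```text
time_s: 26.55
ee_pos: [419.6, -307.4, 67.2]
ee_rot: [-180.0, -0.0, -1.3]
force: [-0.9, -0.2, 2.6]
gripper_width: 13.8
gripper_force: 20.0
```

Handle gripped. Slide 89 mm along the tool x.

Call:
servo_tool(
  steps=[
    [255, [10, 0, 0], [0, 0, 0]],
    [255, [12, 0, 0], [0, 0, 0]],
    [255, [12, 0, 0], [0, 0, 0]],
    [255, [12, 0, 0], [0, 0, 0]],
    [255, [12, 0, 0], [0, 0, 0]],
    [255, [12, 0, 0], [0, 0, 0]],
    [255, [12, 0, 0], [0, 0, 0]],
    [255, [7, 0, 0], [0, 0, 0]],
    [255, [0, 0, 0], [0, 0, 0]],
    [255, [0, 0, 0], [0, 0, 0]],
  ],
)

```text
time_s: 27.55
ee_pos: [509.7, -309.5, 67.1]
ee_rot: [180.0, -0.1, -1.2]
force: [2.1, -2.1, 2.6]
gripper_width: 13.9
gripper_force: 20.0
```

Call:
servo_tool(
  steps=[
    [255, [0, 0, 0], [0, 0, 0]],
    [150, [0, 0, 0], [0, 0, 0]],
    [100, [0, 0, 0], [0, 0, 0]],
    [100, [0, 0, -20], [0, 0, 0]],
    [100, [0, 0, -30], [0, 0, 0]],
    [100, [0, 0, -40], [0, 0, 0]],
    [100, [-10, 0, -40], [0, 0, 0]],
    [100, [-20, 0, -30], [0, 0, 0]],
    [100, [0, 0, 0], [0, 0, 0]],
    [100, [0, 0, 0], [0, 0, 0]],
  ],
)

```text
time_s: 28.55
ee_pos: [477.9, -308.2, 227.0]
ee_rot: [-180.0, -0.0, -1.2]
force: [0.7, -0.5, -1.1]
gripper_width: 55.2
gripper_force: 0.0
```

```bash
python3 - <<'E'
from h import *
f=grab('wrist'); W=cloud(f); s=state(); print(s['ee_pos']); save(f,'w9.png')
X,Y,Z=W[...,0],W[...,1],W[...,2]
box=lambda a,b,c,d:(X>a)&(X<b)&(Y>c)&(Y<d)
try: print(ringfit(f,630,690,-335,-290))
except Exception as e: print(e)
k=box(600,720,-370,-260)&(Z>168); print('knob',blob(W,k,168,200))
print('rim',blob(W,(Z>33)&(Z<37)&box(580,720,-350,-275),33,37))
m=box(580,720,-350,-275)&(Z>50)&(Z<57); print('wax',blob(W,m,50,57), np.percentile(X[m],[1,5]))
h=box(470,540,-340,-280)&(Z>75)&(Z<95); print('handle',blob(W,h,75,95) if h.any() else 0)
E
python3 -c "
import cv2;a=cv2.imread('pics/w9.png');cv2.imwrite('pics/w9c.png',cv2.resize(a[0:280,180:400],None,fx=2,fy=2))"
```

```text
[ 477.860718   -307.94440929  225.82952415]
(((656.5308227539062, -312.24737548828125), 8.700300216674805), array([ 652.79422442, -311.87691169,   55.98749496]), 49)
knob (array([0., 0.]), array([0., 0.]), 0.0, np.float64(nan), 0)
rim (array([ 633.6, -315.3]), array([98.2, 70.1]), -1.6, np.float64(35.9), 599)
wax (array([ 646.3, -312.1]), array([58.9, 44.1]), -0.3, np.float64(54.8), 1943) [617.35616641 619.09019557]
handle (array([ 509.8, -309.5]), array([34. , 13.7]), -1.6, np.float64(83.7), 559)
  return _methods._mean(a, axis=axis, dtype=dtype,
  ret = ret.dtype.type(ret / rcount)
```

View pics/w9c.png

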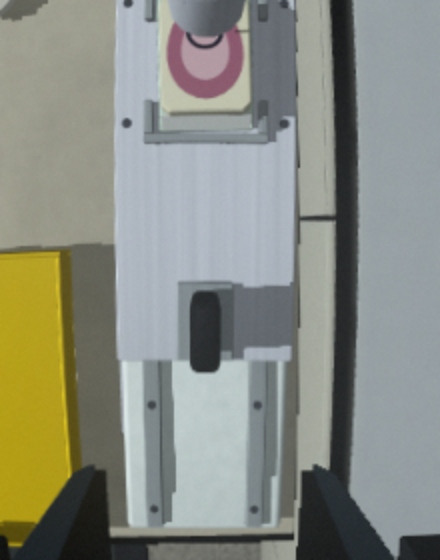

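The ring arc lies right under the needle head, at crop (205,38). Now press the knob.

Call:
servo_tool(
  steps=[
    [255, [30, 0, 0], [0, 0, 0]],
    [255, [30, 0, 0], [0, 0, 0]],
    [255, [30, 1, 0], [0, 0, 0]],
    [255, [30, 0, 0], [0, 0, 0]],
    [255, [30, 0, 0], [0, 0, 0]],
    [255, [30, 0, 0], [0, 0, 0]],
    [255, [0, 0, 0], [0, 0, 0]],
    [255, [0, 0, 10], [0, 0, 0]],
    [255, [0, 0, 5], [0, 0, 0]],
    [255, [0, 0, 0], [0, 0, 0]],
  ],
)

```text
time_s: 29.6
ee_pos: [656.8, -313.1, 209.9]
ee_rot: [-179.9, 0.2, -1.2]
force: [0.4, -0.3, -0.1]
gripper_width: 0.6
gripper_force: 0.0
```

Run:
```python
from h import *
s=state(); print(s['ee_pos'],s['ee_rot'],s['force'],s['gripper_width'])
```

```text
[ 656.76932545 -313.05205643  209.93719928] [-179.89848014    0.22442942   -1.24173644] [ 0.43349948 -0.34199676 -0.0998636 ] 0.5623327797845449
```

Call:
servo_tool(
  steps=[
    [255, [0, 0, 6], [0, 0, 0]],
    [255, [0, 0, 4], [0, 0, 0]],
    [255, [0, 0, 3], [0, 0, 0]],
    [255, [0, 0, 3], [0, 0, 0]],
    [255, [0, 0, 3], [0, 0, 0]],
    [255, [0, 0, 3], [0, 0, 0]],
    [255, [0, 0, 2], [0, 0, 0]],
    [255, [0, 0, 1], [0, 0, 0]],
    [255, [0, 0, 0], [0, 0, 0]],
    [255, [0, 0, 0], [0, 0, 0]],
  ],
)

```text
time_s: 30.6
ee_pos: [658.1, -313.5, 188.2]
ee_rot: [180.0, -0.0, -1.2]
force: [-4.2, 0.5, 8.3]
gripper_width: 0.4
gripper_force: 3.8
```

Call:
servo_tool(
  steps=[
    [255, [0, 0, 1], [0, 0, 0]],
    [255, [0, 0, 1], [0, 0, 0]],
    [255, [0, 0, 0], [0, 0, 0]],
    [255, [0, 0, 0], [0, 0, 0]],
    [255, [0, 0, 0], [0, 0, 0]],
    [255, [0, 0, 0], [0, 0, 0]],
    [255, [0, 0, 0], [0, 0, 0]],
    [255, [0, 0, 0], [0, 0, 0]],
    [255, [0, 0, 0], [0, 0, 0]],
    [255, [0, 0, 0], [0, 0, 0]],
  ],
)

```text
time_s: 31.6
ee_pos: [658.1, -313.5, 188.2]
ee_rot: [179.9, -0.1, -1.2]
force: [-5.8, 1.6, 13.2]
gripper_width: 0.2
gripper_force: 6.8
```

Needle bottomed (force rises with no travel). Retract and go look at the half blocks.

Call:
servo_tool(
  steps=[
    [255, [0, 0, -10], [0, 0, 0]],
    [255, [0, 0, -25], [0, 0, 0]],
    [255, [0, 0, -30], [0, 0, 0]],
    [255, [0, 0, 0], [0, 0, -0.021]],
    [50, [-16, -37, 0], [0, 0, 0]],
    [50, [-16, -37, 0], [0, 0, 0]],
    [50, [-16, -37, 0], [0, 0, 0]],
    [50, [-16, -37, 0], [0, 0, 0]],
    [50, [-16, -37, 0], [0, 0, 0]],
    [50, [-16, -37, 0], [0, 0, 0]],
  ],
)

```text
time_s: 32.6
ee_pos: [561.7, -89.8, 248.8]
ee_rot: [-180.0, 0.0, 0.0]
force: [-0.7, 0.6, -0.1]
gripper_width: 45.8
gripper_force: 0.0
```

Call:
servo_tool(
  steps=[
    [50, [-16, -37, 0], [0, 0, 0]],
    [50, [-16, -37, 0], [0, 0, 0]],
    [50, [-16, -37, 0], [0, 0, 0]],
    [50, [-16, -37, 0], [0, 0, 0]],
    [50, [0, 0, 0], [0, 0, 0]],
    [50, [0, 0, 0], [0, 0, 0]],
    [50, [0, 0, 0], [0, 0, 0]],
    [50, [0, 0, 0], [0, 0, 0]],
    [50, [0, 0, 0], [0, 0, 0]],
    [50, [0, 0, 0], [0, 0, 0]],
  ],
)

```text
time_s: 33.6
ee_pos: [498.8, 56.0, 249.8]
ee_rot: [180.0, 0.0, -0.1]
force: [0.0, 0.6, -0.7]
gripper_width: 73.2
gripper_force: 0.0
```

Run:
```python
from h import *
f=grab('wrist'); W=cloud(f); s=state(); print(s['ee_pos'],s['ee_rot']); save(f,'w10.png')
X,Y,Z=W[...,0],W[...,1],W[...,2]
m=(X>380)&(X<700)&(Y>12)&(Y<200)&(Z>3.5)&(Z<30)
n,l,st,c=cv2.connectedComponentsWithStats(m.astype(np.uint8))
for i in range(1,n):
    if st[i,4]>150:
        print('blk',c[i].round(),blob(W,l==i,3.5,11),blob(W,l==i,20,30))
```

```text
[498.75242658  56.09183579 249.89737808] [ 1.79999636e+02 -3.64361175e-03 -6.95489018e-02]
blk [231.  21.] (array([692.7, 119.9]), array([40.3, 11.5]), -87.4, np.float64(6.5), 67) (array([692.7, 120.2]), array([29. , 10.4]), -81.9, np.float64(25.1), 91)
blk [224. 144.] (array([543.7, 127.1]), array([75.1, 48.6]), -82.9, np.float64(6.2), 803) (array([543.5, 126.3]), array([57. , 43.1]), -81.8, np.float64(22.8), 1415)
blk [222. 215.] (array([452.5, 134.1]), array([74.6, 47.6]), -87.7, np.float64(6.2), 654) (array([452.5, 132.5]), array([56.6, 42.2]), -87.0, np.float64(22.6), 1185)
```

View pics/w10.png

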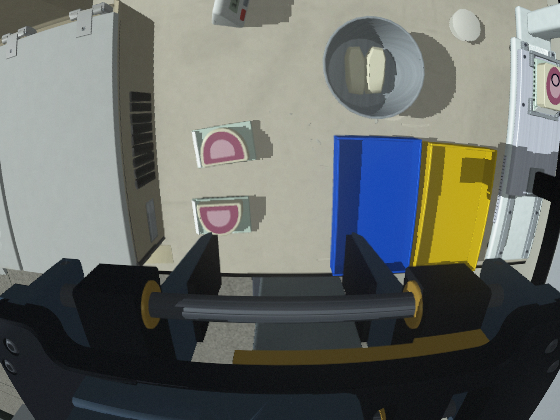

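```bash
python3 -c "
import cv2;a=cv2.imread('pics/w10.png');cv2.imwrite('pics/w10c.png',cv2.resize(a[110:245,180:280],None,fx=4,fy=4,interpolation=cv2.INTER_CUBIC))"
```

```text
(no output)
```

View pics/w10c.png

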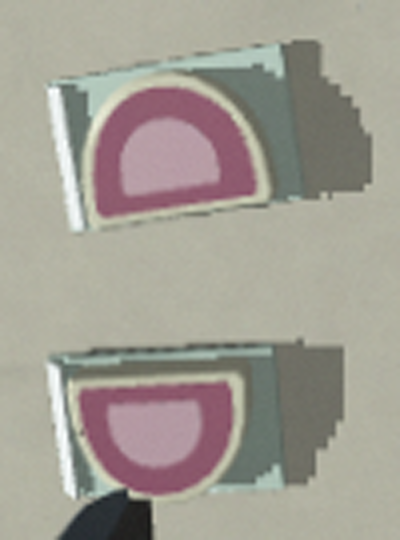

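Labels are at the left (+y) end. The far block (rounded side +x) is a left half and the near one is a right half.

Call:
servo_tool(
  steps=[
    [50, [0, 0, 0], [0, 0, -0.141]],
    [50, [0, 0, 0], [0, 0, -0.141]],
    [50, [0, 0, 0], [0, 0, -0.141]],
    [50, [0, 0, 0], [0, 0, -0.141]],
    [50, [0, 0, 0], [0, 0, -0.141]],
    [50, [0, 0, 0], [0, 0, -0.141]],
    [50, [0, 0, 0], [0, 0, -0.141]],
    [50, [0, 0, 0], [0, 0, -0.141]],
    [50, [0, 0, 0], [0, 0, -0.141]],
    [50, [0, 0, 0], [0, 0, -0.141]],
  ],
)

```text
time_s: 34.65
ee_pos: [498.6, 56.4, 250.0]
ee_rot: [180.0, -0.0, 81.1]
force: [-0.7, -0.2, 0.5]
gripper_width: 73.0
gripper_force: 0.0
```

Call:
servo_tool(
  steps=[
    [50, [0, 0, 0], [0, 0, -0.141]],
    [50, [0, 0, 0], [0, 0, -0.141]],
    [50, [22, 18, 30], [0, 0, 0]],
    [50, [22, 18, 30], [0, 0, 0]],
    [50, [21, 17, 30], [0, 0, 0]],
    [50, [0, 0, 0], [0, 0, 0]],
    [50, [0, 0, 0], [0, 0, 0]],
    [50, [0, 0, 0], [0, 0, 0]],
    [50, [0, 0, 0], [0, 0, 0]],
    [50, [0, 0, 0], [0, 0, 0]],
  ],
)

```text
time_s: 35.65
ee_pos: [543.5, 127.0, 161.3]
ee_rot: [179.9, -0.0, 96.9]
force: [-0.1, 0.1, -0.2]
gripper_width: 73.5
gripper_force: 0.0
```

```bash
cat > b.py <<'E'
from h import *
f=grab('wrist'); W=cloud(f); s=state(); print(s['ee_pos'],s['ee_rot'])
X,Y,Z=W[...,0],W[...,1],W[...,2]
m=(X>380)&(X<640)&(Y>12)&(Y<200)&(Z>3.5)&(Z<30)
n,l,st,c=cv2.connectedComponentsWithStats(m.astype(np.uint8))
for i in range(1,n):
    if st[i,4]>150: print('blk',c[i].round(),blob(W,l==i,3.5,11),blob(W,l==i,20,30))
E
python3 b.py
```

```text
[543.4659497  127.08706439 161.10966627] [ 1.79887915e+02 -7.31481109e-03  9.68865510e+01]
blk [190. 181.] (array([451.9, 134.6]), array([75. , 48.6]), -87.4, np.float64(6.3), 1139) (array([452.5, 133.1]), array([55.7, 42.3]), -88.1, np.float64(22.8), 2125)
blk [282. 198.] (array([542.9, 127.4]), array([74.2, 48.2]), -82.1, np.float64(6.5), 1252) (array([542.9, 125.6]), array([56.3, 42.3]), -82.5, np.float64(22.8), 2237)
```

Call:
servo_tool(
  steps=[
    [50, [0, 0, 30], [0, 0, 0]],
    [50, [0, 0, 30], [0, 0, 0]],
    [50, [0, 0, 30], [0, 0, 0]],
    [50, [0, 0, 25], [0, 0, 0]],
    [50, [0, 0, 15], [0, 0, 0]],
    [50, [0, 0, 6], [0, 0, 0]],
    [50, [0, 0, 0], [0, 0, 0]],
    [255, [0, 0, 0], [0, 0, 0]],
    [255, [0, 0, 0], [0, 0, 0]],
    [255, [0, 0, 0], [0, 0, 0]],
  ],
  squeeze=30,
)

```text
time_s: 36.7
ee_pos: [543.9, 127.7, 25.0]
ee_rot: [179.9, -0.0, 96.9]
force: [0.2, -0.8, 0.4]
gripper_width: 51.7
gripper_force: 0.0
```

Call:
servo_tool(
  steps=[
    [255, [0, 0, 0], [0, 0, 0]],
    [255, [0, 0, -10], [0, 0, 0]],
    [255, [0, 0, -20], [0, 0, 0]],
    [255, [0, 0, -25], [0, 0, 0]],
    [255, [0, 0, -25], [0, 0, 0]],
    [255, [0, 0, -20], [0, 0, 0]],
    [255, [0, 0, 0], [0, 0, 0]],
    [255, [0, 0, 0], [0, 0, 0]],
    [255, [0, 0, 0], [0, 0, 0]],
    [255, [0, 0, 0], [0, 0, 0]],
  ],
)

```text
time_s: 37.7
ee_pos: [542.5, 127.4, 122.7]
ee_rot: [-179.9, 0.0, 96.9]
force: [0.2, -0.9, -0.6]
gripper_width: 47.8
gripper_force: 29.9
```

Call:
servo_tool(
  steps=[
    [255, [-30, -17, 0], [0, 0, 0]],
    [255, [-30, -17, 0], [0, 0, 0]],
    [255, [-30, -17, 0], [0, 0, 0]],
    [255, [-30, -16, 0], [0, 0, 0]],
    [255, [-30, -16, 0], [0, 0, 0]],
    [255, [-28, -16, 0], [0, 0, 0]],
    [255, [0, 0, 0], [0, 0, 0.12]],
    [255, [0, 0, 0], [0, 0, 0]],
    [255, [0, 0, 0], [0, 0, 0]],
    [255, [0, 0, 0], [0, 0, 0]],
  ],
)

```text
time_s: 38.7
ee_pos: [466.6, -60.6, 123.7]
ee_rot: [-180.0, -0.0, 90.2]
force: [0.4, -0.2, -0.6]
gripper_width: 47.4
gripper_force: 29.9
```

Run:
```python
from h import *
s=state(); f=grab('wrist'); W=cloud(f); print(s['ee_pos'],s['ee_rot'],s['gripper_width'])
X,Y,Z=W[...,0],W[...,1],W[...,2]
z=s['ee_pos'][2]-24
m=(X>400)&(X<530)&(Y>-130)&(Y<10)&(Z>z-5)&(Z<z+12); print(blob(W,m,z+5,z+10),np.nanmax(Y[m]))
```

```text
[466.60989    -60.62141994 123.70276406] [-1.79976491e+02 -5.62714301e-03  9.02002111e+01] 47.432240006023555
(array([465.2, -52.3]), array([65. , 56.8]), -1.6, np.float64(105.9), 2225) -22.4305852654159
```

Call:
servo_tool(
  steps=[
    [255, [0, 0, 25], [0, 0, 0]],
    [255, [0, 0, 25], [0, 0, 0]],
    [255, [0, 0, 25], [0, 0, 0]],
    [255, [0, 0, 10], [0, 0, 0]],
    [255, [0, 0, 5], [0, 0, 0]],
    [255, [0, 0, 4], [0, 0, 0]],
    [255, [0, 0, 1], [0, 0, 0]],
    [180, [0, 0, 0], [0, 0, 0]],
    [60, [0, 0, 0], [0, 0, 0]],
    [60, [0, 0, 0], [0, 0, 0]],
  ],
)

```text
time_s: 39.75
ee_pos: [467.0, -61.2, 29.6]
ee_rot: [179.9, 0.0, 90.1]
force: [0.5, -0.2, 0.1]
gripper_width: 60.2
gripper_force: 0.0
```

Call:
servo_tool(
  steps=[
    [60, [0, 0, 0], [0, 0, 0]],
    [60, [0, 0, -20], [0, 0, 0]],
    [60, [0, 0, -30], [0, 0, 0]],
    [60, [0, 0, -40], [0, 0, 0]],
    [60, [0, 0, -40], [0, 0, 0]],
    [60, [35, -3, 0], [0, 0, 0]],
    [60, [35, -3, 0], [0, 0, 0]],
    [60, [35, -3, 0], [0, 0, 0]],
    [60, [35, -2, 0], [0, 0, 0]],
    [60, [35, -2, 0], [0, 0, 0]],
  ],
)

```text
time_s: 40.75
ee_pos: [453.0, 115.2, 159.3]
ee_rot: [180.0, -0.0, 90.0]
force: [1.7, -0.0, -0.2]
gripper_width: 69.4
gripper_force: 0.0
```

Call:
servo_tool(
  steps=[
    [60, [20, 0, 0], [0, 0, 0]],
    [60, [0, 0, 0], [0, 0, -0.04]],
    [60, [0, 0, 0], [0, 0, 0]],
    [60, [0, 0, 0], [0, 0, 0]],
    [60, [0, 0, 0], [0, 0, 0]],
    [60, [0, 0, 0], [0, 0, 0]],
    [60, [0, 0, 0], [0, 0, 0]],
    [60, [0, 0, 0], [0, 0, 0]],
    [60, [0, 0, 0], [0, 0, 0]],
    [60, [0, 0, 0], [0, 0, 0]],
  ],
)

```text
time_s: 41.75
ee_pos: [453.3, 133.8, 159.0]
ee_rot: [180.0, 0.0, 92.3]
force: [-1.0, 0.4, 0.5]
gripper_width: 69.9
gripper_force: 0.0
```

```bash
python3 b.py
```

```text
[453.30742324 133.86226409 158.99301184] [1.79996093e+02 1.40030252e-03 9.23423948e+01]
blk [281. 198.] (array([451.9, 134.8]), array([74.2, 48.4]), -87.1, np.float64(6.5), 1257) (array([452.1, 132.6]), array([55.5, 42.3]), -86.5, np.float64(22.8), 2272)
```

Call:
servo_tool(
  steps=[
    [50, [1, -1, 30], [0, 0, 0]],
    [50, [0, 0, 30], [0, 0, 0]],
    [50, [0, 0, 30], [0, 0, 0]],
    [50, [0, 0, 25], [0, 0, 0]],
    [50, [0, 0, 15], [0, 0, 0]],
    [50, [0, 0, 4], [0, 0, 0]],
    [50, [0, 0, 0], [0, 0, 0]],
    [255, [0, 0, 0], [0, 0, 0]],
    [255, [0, 0, 0], [0, 0, 0]],
    [255, [0, 0, 0], [0, 0, 0]],
  ],
)

```text
time_s: 42.8
ee_pos: [452.8, 135.0, 25.8]
ee_rot: [179.9, -0.0, 92.3]
force: [0.6, -0.1, 0.1]
gripper_width: 52.1
gripper_force: 0.0
```

Call:
servo_tool(
  steps=[
    [255, [0, 0, 0], [0, 0, 0]],
    [255, [0, 0, -10], [0, 0, 0]],
    [255, [0, 0, -20], [0, 0, 0]],
    [255, [0, 0, -25], [0, 0, 0]],
    [255, [0, 0, -25], [0, 0, 0]],
    [255, [0, 0, -20], [0, 0, 0]],
    [255, [0, 0, 0], [0, 0, 0.04]],
    [255, [0, 0, 0], [0, 0, 0]],
    [255, [0, 0, 0], [0, 0, 0]],
    [255, [0, 0, 0], [0, 0, 0]],
  ],
)

```text
time_s: 43.8
ee_pos: [451.8, 134.7, 124.7]
ee_rot: [-179.9, 0.0, 90.1]
force: [0.1, -0.7, -1.0]
gripper_width: 47.5
gripper_force: 30.0
```

Move to the yellow tray (461.7, -177.3): tool x −312, tool y +10.

Call:
servo_tool(
  steps=[
    [255, [-30, 2, 0], [0, 0, 0]],
    [255, [-35, 2, 0], [0, 0, 0]],
    [255, [-35, 2, 0], [0, 0, 0]],
    [255, [-35, 2, 0], [0, 0, 0]],
    [255, [-35, 2, 0], [0, 0, 0]],
    [255, [-35, 0, 0], [0, 0, 0]],
    [255, [-35, 0, 0], [0, 0, 0]],
    [255, [-35, 0, 0], [0, 0, 0]],
    [255, [-30, 0, 0], [0, 0, 0]],
    [255, [-7, 0, 0], [0, 0, 0]],
  ],
)

```text
time_s: 44.8
ee_pos: [462.5, -179.7, 124.6]
ee_rot: [-180.0, 0.0, 89.9]
force: [-0.2, 0.6, -1.6]
gripper_width: 47.9
gripper_force: 30.0
```

Run:
```python
from h import *
s=state(); f=grab('wrist'); W=cloud(f); print(s['ee_pos'],s['ee_rot'],s['gripper_width'])
X,Y,Z=W[...,0],W[...,1],W[...,2]
z=s['ee_pos'][2]-24
m=(X>440)&(X<490)&(Y>-240)&(Y<-110)&(Z>z-5)&(Z<z+12); print(np.nanpercentile(Y[m],[50,99]),m.sum())
m=(X>400)&(X<530)&(Y>-105)&(Y<-15)&(Z>20)&(Z<35); print('blue wax',blob(W,m,24,35),blob(W,(X>400)&(X<530)&(Y>-105)&(Y<-15)&(Z>6)&(Z<13),6,13))
```

```text
[ 462.52587214 -179.66835135  124.5846721 ] [-1.79985984e+02  2.92127659e-02  8.99029164e+01] 47.884531347051144
[-149.70133595 -142.37521559] 3066
blue wax (array([466.3, -63.2]), array([56.7, 42.8]), -89.0, np.float64(25.9), 3383) (array([466.3, -61.3]), array([74.1, 48.6]), -89.0, np.float64(9.3), 1714)
```

Call:
servo_tool(
  steps=[
    [255, [2, 0, 25], [0, 0, 0]],
    [255, [0, 0, 25], [0, 0, 0]],
    [255, [0, 0, 25], [0, 0, 0]],
    [255, [0, 0, 10], [0, 0, 0]],
    [255, [0, 0, 5], [0, 0, 0]],
    [255, [0, 0, 4], [0, 0, 0]],
    [255, [0, 0, 1], [0, 0, 0]],
    [180, [0, 0, 0], [0, 0, 0]],
    [60, [0, 0, 0], [0, 0, 0]],
    [60, [0, 0, 0], [0, 0, 0]],
  ],
)

```text
time_s: 45.85
ee_pos: [463.0, -175.3, 30.6]
ee_rot: [179.9, 0.0, 90.1]
force: [-0.5, 0.8, -0.3]
gripper_width: 61.0
gripper_force: 0.0
```

Call:
servo_tool(
  steps=[
    [60, [0, 0, 0], [0, 0, 0]],
    [60, [0, 0, -20], [0, 0, 0]],
    [60, [0, 0, -30], [0, 0, 0]],
    [60, [0, 0, -40], [0, 0, 0]],
    [60, [10, 10, -40], [0, 0, 0]],
    [60, [10, 10, -40], [0, 0, 0]],
    [60, [10, 20, -40], [0, 0, 0]],
    [60, [10, 20, 0], [0, 0, 0]],
    [60, [0, 20, 0], [0, 0, 0]],
    [60, [0, 0, 0], [0, 0, 0]],
  ],
)

```text
time_s: 46.85
ee_pos: [544.4, -134.8, 240.2]
ee_rot: [179.9, 0.0, 90.1]
force: [-0.3, 0.4, 1.0]
gripper_width: 69.9
gripper_force: 0.0
```

Run:
```python
from h import *
f=grab('wrist'); W=cloud(f); s=state(); print(s['ee_pos']); save(f,'w11.png')
X,Y,Z=W[...,0],W[...,1],W[...,2]
for n,y0,y1 in(('blue',-105,-15),('yel',-222,-132)):
    k=(X>390)&(X<545)&(Y>y0)&(Y<y1); print(n,blob(W,k&(Z>6)&(Z<13),6,13),blob(W,k&(Z>23)&(Z<35),23,35))
g=grab('side'); save(g,'side2.png')
a=f['color'][...,::-1]; b=cv2.resize(g['color'][200:380,180:460,::-1],(560,360)); cv2.imwrite('pics/last.png',np.vstack([a[:240],b]))
```

```text
[ 542.74606097 -134.86680063  239.71562323]
blue (array([466.9, -61.5]), array([74.7, 47.9]), -89.7, np.float64(9.2), 945) (array([466.4, -63.2]), array([55.9, 43.4]), -90.0, np.float64(25.8), 1509)
yel (array([ 462.4, -175.3]), array([73.3, 47.8]), -89.7, np.float64(9.3), 621) (array([ 462.6, -177.5]), array([56.1, 41.9]), -89.4, np.float64(25.7), 1165)
```

View pics/last.png

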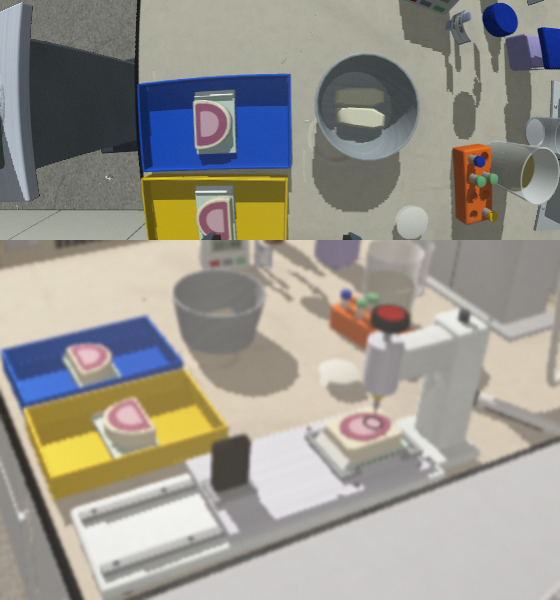

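Blocks are filed correctly. I'll verify needle tip versus ring closely.

Run:
```python
from h import *
out=[]
for n in('side','scene'):
    f=grab(n); W=cloud(f); M=f['M']; F=210/np.tan(np.radians(f['fovy'])/2)
    def proj(p):
        c=M[:3,:3].T@(np.array(p)-M[:3,3]); return np.array([f['cx']+F*c[0]/-c[2],f['cy']-F*c[1]/-c[2]])
    u,v=proj([658,-312.5,54]).round().astype(int); print(n,'ring exp',proj([658,-312.5,54]),'tip exp',proj([658,-312.5,67]))
    print('knob exp', proj([657.7,-313,176.5]))
    for t in('ring','needle_tip','needle_knob'):
        for d in look_for(f,t)[:2]: print(t,d['confidence'],d['at'])
    c=f['color'][v-30:v+16,u-24:u+24,::-1]; c=cv2.resize(c,(480,460),interpolation=cv2.INTER_NEAREST)
    q=proj([658,-312.5,54])-[u-24,v-30]+.5; cv2.drawMarker(c,tuple((q*10).astype(int)),(255,0,0),0,20,1)
    q=proj([658,-312.5,67])-[u-24,v-30]+.5; cv2.drawMarker(c,tuple((q*10).astype(int)),(0,255,0),0,20,1)
    print('px per mm x,y', proj([659,-312.5,54])-proj([658,-312.5,54]), proj([658,-311.5,54])-proj([658,-312.5,54]))
    out.append(cv2.resize(c,(390,374)))
cv2.imwrite('pics/tip.png',np.hstack(out))
```

```text
side ring exp [364.7223592  292.95413152] tip exp [365.60559443 287.46809307]
knob exp [373.73021308 237.43858687]
ring 0.89 [363.1, 298.0]
needle_tip 0.62 [371.4, 239.0]
needle_knob 0.55 [372.7, 236.9]
px per mm x,y [ 0.43699147 -0.14295902] [-0.32501226 -0.32224188]
scene ring exp [380.89790305 254.21935695] tip exp [381.62057228 249.26272018]
knob exp [388.40747962 204.11546526]
ring 0.84 [381.1, 264.0]
needle_tip 0.81 [385.9, 208.0]
needle_knob 0.54 [389.8, 206.3]
px per mm x,y [ 0.22003667 -0.26745448] [-0.45728715 -0.19079494]
```

View pics/tip.png

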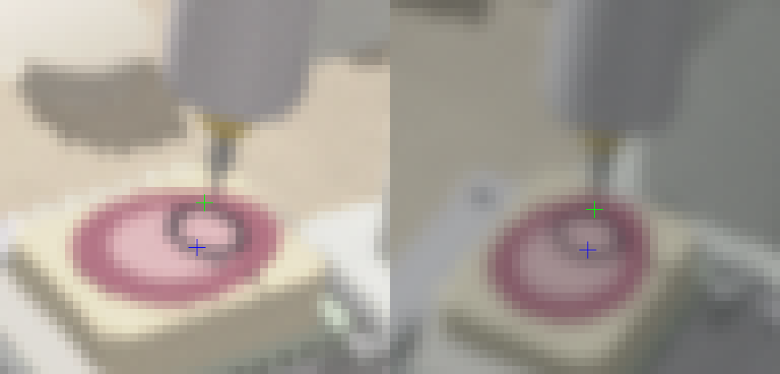

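Tip and ring agree within about 1 mm in both views, so I'm handing in.

```bash
python3 -c "
from workcell import ticket
print(ticket.job_done())"
```

```text
the job is handed in; nothing more can be done
None
```

I did every step and handed the job in at about 47 s, but the hand-in gave no verdict: both trimmings are in the bowl, the donor sits in the pocket with its ring about 1 mm from the needle axis, the knob was pressed to its stop and sprang back, and the left half is in the blue tray and the right half in the yellow.

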